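Fit a wheel to a serving trolley's axle

TASK

Fit the wheel to the trolley axle: slide the plain metal sleeve onto the axle first, then the wheel, then push the black end cap onto the axle's end until sleeve and wheel are pressed snug against the thrust washer of the collar and no gap is left between the parts. Push by feel: firmly enough to seat the stack, but never ram or squeeze it hard. Then let go, and leave everything else on the bench alone.

Things in the scene. Friction and masses are not known exactly. Their poses are not given: they have to be found in the camera images.
- axle: Trolley's hardwood axle rail on edge, 45 mm thick, 280 wide, 95 tall; two steel hold-downs behind its ends reach 135 mm high. A 12 mm steel axle with a round nose sticks out level from the middle of its outer face along this body's +x, centre line 70 mm over the bench; z is up. Origin: on the bench, under the axle, in the plane of the outer face.
- axle_tip (a point): Tip of the axle's nose, 121 mm out from the rail's face; axes as axle. Nearer the rail a 30 mm steel collar sits on the axle, with a thrust washer on a firm rubber buffer on its outer side. Its place is not measured: the washer's outer face is 24 to 42 mm out from the rail, to be found by feel. The washer gives 1 mm per 20 N, at most 1.5 mm.
- sleeve: Plain aluminium tube, 30 mm outside diameter, 30 long, 15.5 mm through bore, 60 g. Origin at its centre, x along its bore; both ends alike. Lies on its side at one end of the parts board, bore level, centre 45 mm over the bench.
- wheel: Grey plastic wheel with a black tyre, 80 mm diameter, tyre 24 wide; hub 26 mm diameter and 36 long, 6 mm proud of the tyre on both sides; 15.5 mm through bore; about 0.2 kg. Origin at its centre, x along its bore; both sides alike. Stands upright mid-board, centre 56 mm over the bench; the tyre can be pinched across its width from above.
- cap: Black plastic push-on cap, 30 mm diameter, 39 long, mouth at -x, closed at +x; blind bore 14 mm, 35 deep. Origin at its middle, x along its bore. Lies at the board's other end (it and the sleeve may be swapped), mouth to the board's -x, centre 45 mm over the bench. Sprung shoes in the axle's tip grip its bore: it slides on against 4 to 10 N and stays; on meeting the wheel the force rises.
- board: Wooden parts board, 130 by 370 mm, 16 thick, the sleeve and the cap on 18 mm wide saddle strips 14 mm high, the wheel between fillets up to 10 mm high. Origin at the middle of its underside; the parts' bores lie along its x, stations at y = -130, 0 and +130 mm.
- glue: Bystander: white glue bottle, 56 mm diameter, 150 tall, upright; origin at its foot. Leave alone.
- fittings: Bystander: open cardboard box of hinges and bolts, 120 by 90 by 50 mm; origin under its middle. Leave alone.
- screwdriver: Bystander: red-handled screwdriver, 200 mm long, lying on the bench; origin under it, x along it. Leave alone.
There are look-alikes about, which are no part of the job. Several things have the shape of the wheel; the one meant has the colours described above.

How it is judged:
By the outcome, as a careful person would: the job done as asked, in the order asked, and still so for the second after the job is handed in, with the robot touching nothing.
It also fails if it takes over 72 s, if anything falls off the work surface, if the arm or the gripper's body presses on something with over 40 N, if the wrist force passes 120 N, or if a joint passes its speed limit or range.

ROBOT

A 6-joint arm with a two-finger parallel gripper is mounted at the origin on the work surface. World frame = base frame: x ahead of the robot, y to its left, z up, the work surface at z = 0. Lengths are in m, angles in rad, forces in N, time in s.
With the tool pointing down it reaches from about 0.375 to 0.925 m from the base axis. Payload 5.7 kg.
Tool frame: the origin (TCP) lies midway between the tips of the shut fingers; the grasp point (between the pads) lies pinch_z behind it (pinch_z is the distance from the TCP to the grasp point, in m); z points along the fingers, y is the line along which they close (so a half turn about z gives the same grasp; the last joint's range is limited). The gripper opens to 88 mm and grips with 3 to 60 N. Pads are 20 mm wide; open, the fingers measure 115 mm over their backs; the gripper's body (75 mm by 178 mm) begins 61 mm behind the grasp point.
Start: joints at [1.05, 0.359, 1.51, -0, 1.272, -0.115], TCP at [0.237, 0.551, 0.223] pointing down, gripper open.
Joint ranges: [-2.97, 2.97], [-1.01, 2.36], [0.21, 2.38], [-0.96, 4.11], [0.2, 2.71], [-2.98, 2.98]. Speed limits (rad/s): [2.39, 2.39, 3.14, 3.14, 3.14, 3.14].

INTERFACE

Orientations are given as [roll, pitch, yaw] about the fixed x, y, z axes, in that order (R = Rz(yaw) Ry(pitch) Rx(roll)).
In Python, from workcell import read_state, camera, camera_params, job_done, outline_of, pinpoint, pinch_z gives the robot as it stands.
- The arm moves only by the tool servo_tool, never from a script. Its argument "plan" is a list of rows, each a list of 7 numbers: the shift along the tool's x, y, z in units of 100 mm (1.0 is 100 mm), then the turn, a rotation vector about the tool's x, y, z in units of 6 degrees (1.0 is 6 degrees), then the closure, from 0 (fully open) to 1 (shut). In form: [[x, y, z, wx, wy, wz, jaw], ...]. A call has 1 to 8 rows; each row shifts and turns the commanded pose from where the row before left it, along the tool's axes as they then stand; what a row does not reach is not made up. A row lasts 1/10 s, in which the tool goes at most 50 mm and 8.59 degrees, less where a joint would pass 70% of its speed; a pose out of reach is approached as far as the arm can. A call with a number of a shift or a turn outside -1 to 1 is refused whole. A call with a gripper value outside its range is refused whole. The fingers move at their own pace and stop on an object; the grip force is fixed at half the most. Time passes only in rows, so rows that do not move let the fingers close. It gives the time, the measured TCP pose, the force, the opening and the grip force at its end, in the units of the state.
- read_state(): the state, without advancing time (a new reading comes with each control period).
- camera(name): name is "scene" or "top" or "wrist"; returns the picture (420x560x3 uint8, blue, green, red); there is no depth.
- camera_params(name): a dict with "vertical_fov" (degrees; the focal length in pixels is half the picture's height over the tangent of half this angle, whatever the lens; pixels are square), "cx", "cy" (the principal point, pixels), "R" (3x3) and "t" (3): a world point X has camera coordinates R X + t; the wrist camera has in their place "hand_eye" (4x4, takes a point from camera to tool coordinates, whose origin is the TCP and whose axes are the flange's). Camera axes: x right, y down, z forward; pixel columns grow to the right and rows downward; lengths in m; the calibration is good to about 2 mm. A picture is of the moment at which its call begins: read the wrist's pose just before it. camera_params takes no time and is no camera call.
- job_done(): hands the job in; it is judged then, once.
Trained networks look in the newest picture that a camera, given by its name, has taken for a name from the list of things; names that differ only in an ending like _2 or _b are one class to them, and where a whole thing is asked for, a point or a joint stands for the part that bears it (a point fixed in the world has none). Each returns a list of dicts, best first, with "confidence" (0 to 1); they miss things now and then, are a little off and sometimes report something else, mostly with a low value. They report only what shows in the picture. A call takes as long as a camera call. They do not tell look-alikes from the thing itself.
- outline_of(camera, query): "region" (420x560 bool, what is visible of it) and "rect" ([left, top, right, bottom] in pixels, round what is visible of it).
- pinpoint(camera, query): "xy" ([column, row] in pixels: a listed point, or the origin of a listed thing).
The state is a dict: "time": time; "joint_pos": joint angles; "qvel": joint speeds; "joint_efforts": joint torques, N m; "tool_pos": TCP position; "orientation": TCP orientation; "ft_force": force on the tool from outside, world axes, zero at the start; "moment": the same for the moment, N m; "opening": finger opening in m; "grasp_force": force on a finger pad.
Only numpy, scipy, OpenCV 4.12 (cv2) and the standard library are available. Lean on these libraries where they do the work, as an engineer would, in place of code of your own. Each camera call takes 0.05 s, during which the arm holds its last target. There are 200 camera calls.

## Working session

There is one attempt and no reset: what is moved stays moved. The work goes in short steps, Python scripts to look and compute and a tool call to move; the robot and the scene stay as the last step left them, time stands still between calls to the robot, and variables do not carry over. Pictures are saved under pics/ and viewed, at most 10 in all, crops included, and the job is handed in when it is done.

Besides the shell and the picture viewer there is one more tool, called as name(argument=value, ...), one argument or row to a line, values as JSON. servo_tool: Moves the arm, as the interface text tells. Its arguments: {"type":"object","properties":{"plan":{"type":"array","items":{"type":"array","items":{"type":"number","minimum":-1,"maximum":1}}}},"required":["plan"]}

```bash
mkdir -p pics; ls
python3 - <<'E'
from workcell import *
import cv2,numpy as np
s=read_state();print(s,pinch_z)
for n in("scene","top","wrist"):
    cv2.imwrite(f"pics/{n}0.png",camera(n));print(n,camera_params(n))
    for q in("axle","axle_tip","sleeve","wheel","cap","board"):
        if n!="wrist":print(q,[(np.round(d["xy"]),round(d["confidence"],2)) for d in pinpoint(n,q)])
E
```

```text
pics
{'time': 0.0, 'joint_pos': array([ 1.04988459e+00,  3.59488652e-01,  1.51142439e+00, -2.48406089e-05,
        1.27249993e+00, -1.15094600e-01]), 'qvel': array([-9.76281790e-05, -3.62444939e-05,  4.58620896e-05, -1.52133748e-04,
       -1.45250118e-03, -5.91419042e-04]), 'joint_efforts': array([ 1.59722600e-03, -5.15392613e+01, -2.70729285e+01,  6.76633674e-02,
        3.50149116e-02, -1.09082926e-04]), 'tool_pos': array([0.2365285 , 0.55066016, 0.22182239]), 'orientation': array([-3.13978164e+00, -1.85474231e-04,  2.73578267e+00]), 'ft_force': array([ 0.3922571 , -0.04553857,  0.25702299]), 'moment': array([-0.02213891, -0.05268439, -0.03569361]), 'grasp_force': 0.0, 'opening': 0.08768888399554345} 0.0187
scene {'vertical_fov': 50.70177464254279, 'cx': 280.5936159332602, 'cy': 206.0782314666159, 'R': array([[-2.56672360e-01,  9.66498418e-01, -3.27133233e-04],
       [ 7.60229605e-01,  2.01684659e-01, -6.17555055e-01],
       [-5.96800007e-01, -1.58758010e-01, -7.86527588e-01]]), 't': array([ 0.10538918, -0.3707921 ,  1.33737483])}
axle [(array([348., 204.]), 0.59), (array([360.,
[... 555 characters left out ...]
9e-01])}
axle [(array([205., 257.]), 0.57)]
axle_tip [(array([188., 200.]), 0.97)]
sleeve [(array([319., 229.]), 0.6)]
wheel [(array([412., 126.]), 0.97), (array([382., 218.]), 0.84)]
cap [(array([438., 210.]), 0.56)]
board [(array([373., 222.]), 0.83)]
wrist {'vertical_fov': 61.83863723623719, 'cx': 285.4290706401477, 'cy': 203.53016381044515, 'hand_eye': array([[-1.15020775e-03, -9.65535219e-01, -2.60269896e-01,
         7.03492427e-02],
       [ 9.99999298e-01, -1.18469063e-03, -2.43839799e-05,
         3.57076932e-04],
       [-2.84795715e-04, -2.60269741e-01,  9.65535903e-01,
        -1.62698828e-01],
       [ 0.00000000e+00,  0.00000000e+00,  0.00000000e+00,
         1.00000000e+00]])}
```

View pics/scene0.png

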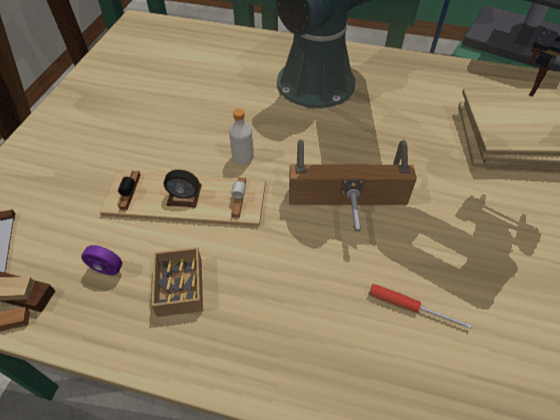

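View pics/top0.png

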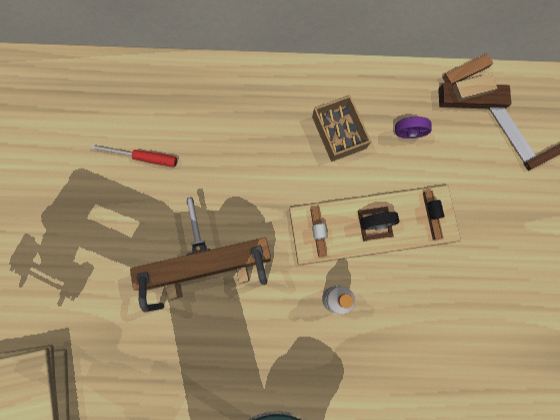

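```bash
cat > h.py <<'E'
from workcell import *
import cv2,numpy as np
from scipy.spatial.transform import Rotation as Ro
def cam(n,s=None):
    p=camera_params(n);f=210/np.tan(np.radians(p["vertical_fov"]/2))
    if n=="wrist":
        s=s or read_state();T=np.eye(4);T[:3,:3]=Ro.from_euler("xyz",s["orientation"]).as_matrix();T[:3,3]=s["tool_pos"]
        W=np.linalg.inv(T@p["hand_eye"]);R,t=W[:3,:3],W[:3,3]
    else:R,t=p["R"],p["t"]
    return f,p["cx"],p["cy"],R,t
def ray(c,xy):
    f,cx,cy,R,t=c;d=R.T@np.array([(xy[0]-cx)/f,(xy[1]-cy)/f,1]);return -R.T@t,d
def atz(c,xy,z):
    o,d=ray(c,xy);return o+d*(z-o[2])/d[2]
def proj(c,X):
    f,cx,cy,R,t=c;q=(R@np.atleast_2d(X).T).T+t;return np.c_[f*q[:,0]/q[:,2]+cx,f*q[:,1]/q[:,2]+cy]
def tri(obs):
    A=0;b=0
    for c,xy in obs:
        o,d=ray(c,xy);d/=np.linalg.norm(d);P=np.eye(3)-np.outer(d,d);A=A+P;b=b+P@o
    return np.linalg.solve(A,b)
E
python3 - <<'E'
from h import *
S,T=cam("scene"),cam("top")
for n,a,b,z in(("tip",(358,231),(188,200),.07),("axle",(348,204),(205,257),0),("sleeve",(235,191),(319,229),.045),("wheel",(178,183),(382,218),.056),("cap",(127,183),(438,210),.045),("board",(184,199),(373,222),0)):
    print(n,tri([(S,a),(T,b)]).round(4),atz(S,a,z).round(4),atz(T,b,z).round(4))
E
```

```text
tip [0.5539 0.2053 0.0645] [0.5581 0.2048 0.07  ] [0.5527 0.2046 0.07  ]
axle [0.4382 0.1717 0.0031] [0.4357 0.1719 0.    ] [0.4385 0.172  0.    ]
sleeve [ 0.5032 -0.0798  0.0482] [ 0.5011 -0.0841  0.045 ] [ 0.5029 -0.0771  0.045 ]
wheel [ 0.5278 -0.2092  0.0656] [ 0.5204 -0.2143  0.056 ] [ 0.5294 -0.2116  0.056 ]
cap [ 0.55   -0.331   0.0555] [ 0.5425 -0.3348  0.045 ] [ 0.553  -0.3382  0.045 ]
board [ 0.5279 -0.2041  0.0097] [ 0.5211 -0.2096  0.    ] [ 0.5293 -0.2057  0.    ]
```

The scene shows the black cap at (127,187), the wheel at (181,187), the silver sleeve at (238,190), the axle with its tip at (358,231), and a purple decoy wheel at (102,260). In the top view the tip is at (190,200). The network points match what the pictures show. Next I'll look at the axle from near.

```bash
cat > pl.py <<'E'
import sys;from h import *
def plan(x,y,z,yaw,jaw,n,start=None):
    s=read_state();P=np.array(start[:3]) if start else s["tool_pos"].copy()
    R=Ro.from_euler("xyz",[np.pi,0,np.radians(start[3])]) if start else Ro.from_euler("xyz",s["orientation"])
    P0,R0=P.copy(),R;y0=np.degrees(R.as_euler("xyz")[2]);dy=yaw-y0
    while True:
        if abs(dy)<=200:break
        dy-=360*np.sign(dy)
    out=[]
    for k in range(1,n+1):
        tp=P0+(np.array([x,y,z])-P0)*k/n;tR=Ro.from_euler("xyz",[np.pi,0,np.radians(y0+dy*k/n)])
        a=np.round(R.inv().apply(tp-P)*10,2);w=np.round(np.degrees((R.inv()*tR).as_rotvec())/6,2)
        P=P+R.apply(a/10);R=R*Ro.from_rotvec(np.radians(w*6));out.append([*map(float,a),*map(float,w),jaw])
    for i in range(0,n,8):print(str(out[i:i+8]).replace(" ",""))
    print("end",P.round(4),R.as_euler("xyz",True).round(2))
if __name__=="__main__":
    a=[*map(float,sys.argv[1:])];plan(*a[:5],int(a[5]),a[6:] or None)
E
python3 pl.py .55 .205 .25 16 0 24
```

```text
[[-0.18,-0.08,-0.01,-0.0,0.0,0.98,0.0],[-0.18,-0.06,-0.01,-0.0,0.0,0.97,0.0],[-0.19,-0.05,-0.01,-0.0,0.0,0.98,0.0],[-0.19,-0.02,-0.02,-0.0,0.0,0.98,0.0],[-0.2,-0.0,-0.01,-0.0,0.0,0.98,0.0],[-0.19,0.01,-0.01,-0.0,0.0,0.97,0.0],[-0.19,0.04,-0.01,-0.0,0.0,0.98,0.0],[-0.19,0.05,-0.01,-0.0,0.0,0.98,0.0]]
[[-0.18,0.08,-0.01,-0.0,0.0,0.98,0.0],[-0.17,0.09,-0.01,-0.0,0.0,0.97,0.0],[-0.16,0.11,-0.02,-0.0,0.0,0.98,0.0],[-0.15,0.12,-0.01,-0.0,0.0,0.98,0.0],[-0.14,0.14,-0.01,-0.0,0.0,0.98,0.0],[-0.12,0.15,-0.01,0.0,0.0,0.97,0.0],[-0.1,0.17,-0.01,0.0,0.0,0.98,0.0],[-0.09,0.17,-0.01,0.0,0.0,0.98,0.0]]
[[-0.07,0.18,-0.01,0.0,0.0,0.98,0.0],[-0.05,0.19,-0.01,0.0,0.0,0.97,0.0],[-0.03,0.19,-0.02,0.0,0.0,0.98,0.0],[-0.01,0.2,-0.01,0.0,0.0,0.98,0.0],[0.01,0.19,-0.01,0.0,0.0,0.98,0.0],[0.03,0.2,-0.01,0.0,0.0,0.97,0.0],[0.05,0.18,-0.01,0.0,0.0,0.98,0.0],[0.06,0.19,-0.01,0.0,0.0,0.98,0.0]]
end [0.5498 0.2046 0.2497] [180.     0.    15.99]
```

servo_tool(
  plan=[
    [-0.18,-0.08,-0.01,0,0,0.98,0],
    [-0.18,-0.06,-0.01,0,0,0.97,0],
    [-0.19,-0.05,-0.01,0,0,0.98,0],
    [-0.19,-0.02,-0.02,0,0,0.98,0],
    [-0.2,0,-0.01,0,0,0.98,0],
    [-0.19,0.01,-0.01,0,0,0.97,0],
    [-0.19,0.04,-0.01,0,0,0.98,0],
    [-0.19,0.05,-0.01,0,0,0.98,0],
  ],
)

```text
time: 1.55
tool_pos: [0.3416, 0.4353, 0.2318]
orientation: [3.141, -0.0, 1.913]
ft_force: [-0.3, 0.2, 1.4]
opening: 0.088
grasp_force: 0.0
```

servo_tool(
  plan=[
    [-0.18,0.08,-0.01,0,0,0.98,0],
    [-0.17,0.09,-0.01,0,0,0.97,0],
    [-0.16,0.11,-0.02,0,0,0.98,0],
    [-0.15,0.12,-0.01,0,0,0.98,0],
    [-0.14,0.14,-0.01,0,0,0.98,0],
    [-0.12,0.15,-0.01,0,0,0.97,0],
    [-0.1,0.17,-0.01,0,0,0.98,0],
    [-0.09,0.17,-0.01,0,0,0.98,0],
  ],
)

```text
time: 2.35
tool_pos: [0.446, 0.32, 0.2408]
orientation: [3.141, -0.0, 1.094]
ft_force: [1.0, -0.4, 0.6]
opening: 0.0876
grasp_force: 0.0
```

servo_tool(
  plan=[
    [-0.07,0.18,-0.01,0,0,0.98,0],
    [-0.05,0.19,-0.01,0,0,0.97,0],
    [-0.03,0.19,-0.02,0,0,0.98,0],
    [-0.01,0.2,-0.01,0,0,0.98,0],
    [0.01,0.19,-0.01,0,0,0.98,0],
    [0.03,0.2,-0.01,0,0,0.97,0],
    [0.05,0.18,-0.01,0,0,0.98,0],
    [0.06,0.19,-0.01,0,0,0.98,0],
  ],
)

```text
time: 3.15
tool_pos: [0.5503, 0.2041, 0.2497]
orientation: [-3.142, -0.0, 0.275]
ft_force: [0.8, -0.8, 0.2]
opening: 0.088
grasp_force: 0.0
```

```bash
python3 - <<'E'
from h import *
s=read_state();c=cam("wrist",s);print(s["tool_pos"],np.degrees(s["orientation"]),s["ft_force"],s["qvel"].max())
cv2.imwrite("pics/w1.png",camera("wrist"))
for q,z in(("axle_tip",.07),("axle",0)):
    for d in pinpoint("wrist",q):print(q,d,atz(c,d["xy"],z))
E
python3 pl.py .535 -.08 .25 10.4 0 8;python3 pl.py .55 -.27 .28 10.4 0 12
```

```text
[0.55029883 0.2040517  0.24973239] [-1.79998747e+02 -7.35649002e-03  1.57496817e+01] [ 0.79344667 -0.81955504  0.21211964] 0.7078830685227879
axle_tip {'xy': [287.0, 176.6], 'confidence': 0.67} [0.55757044 0.20451699 0.07      ]
axle {'xy': [284.8, 255.1], 'confidence': 0.76} [0.44695192 0.17592148 0.        ]
[[-0.12,0.34,-0.0,-0.0,-0.0,0.12,0.0],[-0.11,0.33,-0.0,-0.0,-0.0,0.11,0.0],[-0.11,0.34,-0.0,-0.0,-0.0,0.12,0.0],[-0.1,0.34,-0.0,-0.0,-0.0,0.11,0.0],[-0.1,0.34,-0.0,-0.0,-0.0,0.12,0.0],[-0.09,0.35,-0.0,-0.0,-0.0,0.12,0.0],[-0.1,0.34,-0.0,-0.0,-0.0,0.11,0.0],[-0.08,0.34,-0.0,-0.0,-0.0,0.12,0.0]]
end [ 0.5352 -0.0796  0.2496] [-180.     -0.     10.39]
[[-0.11,0.38,-0.03,-0.0,-0.0,0.08,0.0],[-0.1,0.38,-0.02,-0.0,-0.0,0.07,0.0],[-0.11,0.38,-0.03,-0.0,-0.0,0.08,0.0],[-0.1,0.38,-0.02,-0.0,-0.0,0.08,0.0],[-0.09,0.39,-0.03,-0.0,-0.0,0.08,0.0],[-0.1,0.38,-0.02,-0.0,-0.0,0.07,0.0],[-0.09,0.38,-0.03,-0.0,-0.0,0.08,0.0],[-0.08,0.39,-0.02,-0.0,-0.0,0.08,0.0]]
[[-0.09,0.39,-0.03,-0.0,-0.0,0.08,0.0],[-0.08,0.38,-0.02,-0.0,-0.0,0.07,0.0],[-0.08,0.39,-0.03,-0.0,-0.0,0.08,0.0],[-0.07,0.39,-0.02,-0.0,-0.0,0.08,0.0]]
end [ 0.5503 -0.2702  0.2796] [-180.     -0.     10.39]
```

View pics/w1.png

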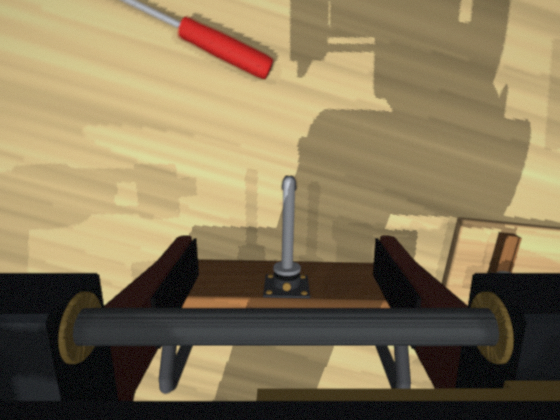

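Axle tip shows at (289,177), collar at (288,268). Now the same view over the board.

```bash
python3 pl.py .49 -.21 .25 10.4 0 12
```

```text
[[-0.14,0.32,-0.0,-0.0,-0.0,0.08,0.0],[-0.14,0.32,-0.0,-0.0,-0.0,0.07,0.0],[-0.14,0.32,-0.0,-0.0,-0.0,0.08,0.0],[-0.14,0.32,-0.0,-0.0,-0.0,0.08,0.0],[-0.13,0.32,-0.0,-0.0,-0.0,0.08,0.0],[-0.13,0.32,-0.0,-0.0,-0.0,0.07,0.0],[-0.13,0.33,-0.0,-0.0,-0.0,0.08,0.0],[-0.12,0.32,-0.0,-0.0,-0.0,0.08,0.0]]
[[-0.13,0.33,-0.0,-0.0,-0.0,0.08,0.0],[-0.12,0.33,-0.0,-0.0,-0.0,0.07,0.0],[-0.11,0.33,-0.0,-0.0,-0.0,0.08,0.0],[-0.12,0.33,-0.0,-0.0,-0.0,0.08,0.0]]
end [ 0.4898 -0.2105  0.2496] [-180.     -0.     10.39]
```

servo_tool(
  plan=[
    [-0.14,0.32,0,0,0,0.08,0],
    [-0.14,0.32,0,0,0,0.07,0],
    [-0.14,0.32,0,0,0,0.08,0],
    [-0.14,0.32,0,0,0,0.08,0],
    [-0.13,0.32,0,0,0,0.08,0],
    [-0.13,0.32,0,0,0,0.07,0],
    [-0.13,0.33,0,0,0,0.08,0],
    [-0.12,0.32,0,0,0,0.08,0],
  ],
)

```text
time: 4.1
tool_pos: [0.5091, -0.0712, 0.2497]
orientation: [-3.141, 0.0, 0.217]
ft_force: [0.2, 0.4, -0.4]
opening: 0.0875
grasp_force: 0.0
```

servo_tool(
  plan=[
    [-0.13,0.33,0,0,0,0.08,0],
    [-0.12,0.33,0,0,0,0.07,0],
    [-0.11,0.33,0,0,0,0.08,0],
    [-0.12,0.33,0,0,0,0.08,0],
    [0,0,0,0,0,0,0],
    [0,0,0,0,0,0,0],
  ],
)

```text
time: 4.7
tool_pos: [0.4891, -0.2093, 0.2495]
orientation: [-3.141, 0.0, 0.182]
ft_force: [-0.2, -0.2, -0.2]
opening: 0.0877
grasp_force: 0.0
```

Run:
```python
from h import *
s=read_state();c=cam("wrist",s);print(s["tool_pos"],np.degrees(s["orientation"]),s["ft_force"])
cv2.imwrite("pics/w2.png",camera("wrist"))
for q,z in(("sleeve",.045),("wheel",.056),("cap",.045),("board",0),("glue",0)):
    for d in pinpoint("wrist",q):print(q,d,atz(c,d["xy"],z).round(4))
s1=dict(tool_pos=np.array([.55030,.20405,.24973]),orientation=np.radians([-180,-.007,15.75]))
c=cam("wrist",s1)
im=cv2.imread("pics/w1.png");hs=cv2.cvtColor(im,40)
for r in(178,182,190,200,220,240,258):
    row=im[r,270:308].astype(int);print(r,(row[:,2]-row[:,0]).tolist())
```

```text
[ 0.48913719 -0.20934039  0.24953807] [-1.79940386e+02  4.08576213e-03  1.04254119e+01] [-0.15674196 -0.16444053 -0.24374194]
sleeve {'xy': [163.7, 146.0], 'confidence': 0.65} [ 0.5004 -0.0783  0.045 ]
sleeve {'xy': [284.3, 144.8], 'confidence': 0.45} [ 0.5242 -0.2014  0.045 ]
wheel {'xy': [288.1, 147.2], 'confidence': 0.57} [ 0.5236 -0.2055  0.056 ]
cap {'xy': [415.9, 139.8], 'confidence': 0.57} [ 0.5537 -0.3343  0.045 ]
board {'xy': [285.6, 140.6], 'confidence': 0.76} [ 0.5249 -0.2026  0.    ]
glue {'xy': [191.8, 261.5], 'confidence': 0.58} [ 0.3535 -0.1124  0.    ]
178 [72, 72, 73, 75, 73, 72, 73, 72, 74, 74, 77, 77, 68, 48, 15, -2, -5, -7, -8, -7, -6, -7, -5, 2, 20, 39, 50, 54, 57, 58, 57, 56, 57, 55, 54, 57, 56, 55]
182 [71, 70, 69, 67, 68, 69, 70, 69, 71, 68, 69, 56, 28, 2, -8, -11, -10, -10, -11, -10, -9, -9, -6, -8, -4, 9, 33, 46, 54, 54, 55, 56, 56, 55, 53, 57, 56, 54]
190 [67, 67, 69, 68, 69, 71, 70, 72, 72, 73, 75, 64, 42, 14, -5, -8, -10, -11, -7, -7, -8, -7, -5, -5, 4, 27, 44, 53, 55, 58, 57, 57, 57, 58, 56, 56, 57, 55]
200 [77, 77, 76, 77, 76, 77, 76, 74, 75, 75, 77, 72, 54, 20, 0, -7, -8, -7, -6, -6, -7, -6, -7, 1, 22, 47, 56, 57, 59, 59, 58, 57, 57, 58, 58, 57, 57, 54]
220 [76, 78, 77, 77, 78, 77, 77, 76, 67, 59, 53, 47, 28, 3, -4, -7, -8, -8, -9, -7, -7, -7, -6, 8, 34, 50, 53, 53, 52, 52, 54, 52, 53, 53, 53, 53, 50, 52]
240 [56, 56, 55, 57, 57, 57, 57, 57, 54, 55, 53, 43, 16, -3, -5, -7, -9, -8, -6, -5, -8, -7, -1, 20, 44, 51, 53, 52, 51, 52, 54, 52, 53, 51, 52, 51, 51, 48]
258 [55, 55, 55, 54, 55, 54, 54, 54, 54, 55, 50, 34, 5, -5, -8, -6, -6, -7, -8, -6, -6, -6, 10, 35, 48, 52, 53, 53, 51, 51, 47, 46, 48, 48, 48, 48, 48, 47]
```

View pics/w2.png

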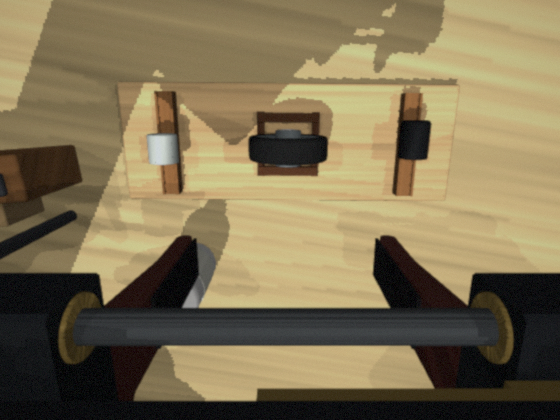

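Run:
```python
from h import *
s1=dict(tool_pos=np.array([.55030,.20405,.24973]),orientation=np.radians([-180,-.007,15.75]))
c=cam("wrist",s1)
P=np.array([atz(c,(u+.0,r),.07) for r,u in((182,288.9),(190,288.8),(200,288.5),(220,287.9),(240,287.5),(258,286.95))])
v=P[0]-P[-1];print(P.round(4),np.degrees(np.arctan2(v[1],v[0])),"tip",atz(c,(289,175.5),.07))
s=read_state();c=cam("wrist",s);im=cv2.imread("pics/w2.png");g=im.max(2).astype(int);sat=g-im.min(2)
def m(mask,x0,x1,y0,y1,z):
    k=np.zeros_like(mask);k[y0:y1,x0:x1]=mask[y0:y1,x0:x1]
    n,l,st,ce=cv2.connectedComponentsWithStats(k.astype(np.uint8));i=1+st[1:,4].argmax()
    (u,w),sz,a=cv2.minAreaRect(np.argwhere(l==i)[:,::-1].astype(np.float32));print(st[i],ce[i],(u,w),sz,a,atz(c,ce[i],z).round(4),atz(c,(u,w),z).round(4))
m((sat<45)&(g>110),135,195,120,175,.045)
m(g<60,385,445,105,170,.045)
m(g<60,240,340,120,180,.056)
sc=cv2.imread("pics/scene0.png")
cv2.imwrite("pics/crop.png",np.hstack([cv2.resize(sc[165:215,100:150],(400,400),interpolation=2),cv2.resize(sc[165:215,215:265],(400,400),interpolation=2)]))
```

```text
[[0.5528 0.2013 0.07  ]
 [0.5449 0.1992 0.07  ]
 [0.5349 0.1966 0.07  ]
 [0.5144 0.1914 0.07  ]
 [0.4933 0.1859 0.07  ]
 [0.4736 0.181  0.07  ]] 14.388821475393685 tip [0.55915241 0.20297389 0.07      ]
[146 133  30  33 818] [160.59535452 148.9792176 ] (160.76229858398438, 148.88526916503906) (32.5023307800293, 27.070188522338867) 84.80557250976562 [ 0.497 -0.075  0.045] [ 0.4971 -0.0752  0.045 ]
[ 396  105   34   65 1247] [412.05453087 138.65437049] (412.88531494140625, 138.26229858398438) (30.96322250366211, 64.28038024902344) 5.194429397583008 [ 0.5548 -0.3297  0.045 ] [ 0.5553 -0.3304  0.045 ]
[ 249  120   78   47 2366] [287.58368555 147.71132713] (287.5, 143.0) (46.0, 77.0) 90.0 [ 0.5234 -0.2046  0.056 ] [ 0.528  -0.2036  0.056 ]
```

View pics/crop.png

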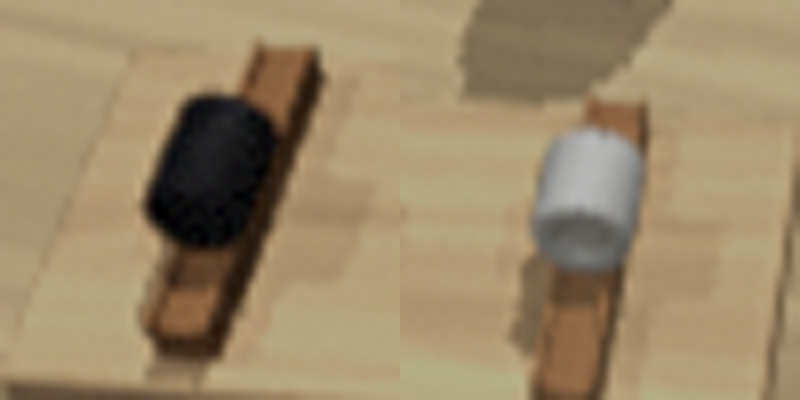

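The cap's near face shows no bore, so its mouth should be on the robot side. I'll confirm that from near. Going over the sleeve now.

```bash
python3 pl.py .4975 -.078 .13 10.4 0 6;python3 -c "
from h import *
print(atz(cam('top'),(345,300),.15),atz(cam('scene'),(240,112),.15))"
```

```text
[[0.05,-0.21,0.2,-0.0,-0.0,0.0,0.0],[0.06,-0.21,0.2,-0.0,-0.0,0.01,0.0],[0.05,-0.22,0.2,-0.0,-0.0,0.0,0.0],[0.05,-0.21,0.2,-0.0,-0.0,0.0,0.0],[0.05,-0.21,0.2,-0.0,-0.0,0.01,0.0],[0.06,-0.21,0.2,-0.0,-0.0,0.0,0.0]]
end [ 0.4979 -0.078   0.1297] [-179.99   -0.     10.4 ]
[ 0.35663316 -0.11443296  0.15      ] [ 0.3528015  -0.11258857  0.15      ]
```

servo_tool(
  plan=[
    [0.05,-0.21,0.2,0,0,0,0],
    [0.06,-0.21,0.2,0,0,0,0],
    [0.05,-0.22,0.2,0,0,0,0],
    [0.05,-0.21,0.2,0,0,0,0],
    [0.05,-0.21,0.2,0,0,0,0],
    [0.06,-0.21,0.2,0,0,0,0],
    [0,0,0,0,0,0,0],
    [0,0,0,0,0,0,0],
  ],
)

```text
time: 5.8
tool_pos: [0.4979, -0.0788, 0.1297]
orientation: [3.141, 0.001, 0.184]
ft_force: [-0.7, 0.2, -0.4]
opening: 0.0877
grasp_force: 0.0
```

Run:
```python
from h import *
s=read_state();c=cam("wrist",s);print(s["tool_pos"],np.degrees(s["orientation"]),s["ft_force"])
im=camera("wrist");cv2.imwrite("pics/w3.png",im)
for d in pinpoint("wrist","sleeve"):print(d,atz(c,d["xy"],.045).round(4))
for d in outline_of("wrist","sleeve"):print(d["rect"],d["confidence"],cv2.minAreaRect(np.argwhere(d["region"])[:,::-1].astype(np.float32)))
```

```text
[ 0.49788528 -0.07880354  0.12970577] [1.79992595e+02 3.85236980e-02 1.05347654e+01] [-0.66758364  0.24288094 -0.35657678]
{'xy': [284.1, 208.1], 'confidence': 0.6} [ 0.4992 -0.0775  0.045 ]
[263.0, 184.2, 301.9, 235.6] 0.59 ((284.0, 211.0), (50.0, 40.0), 90.0)
```

View pics/w3.png

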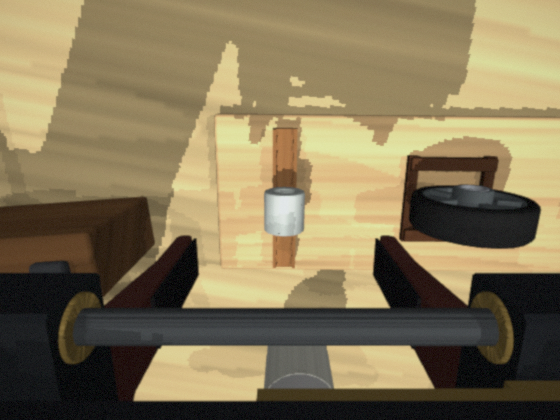

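servo_tool(
  plan=[
    [0.01,0,0.21,0,0,0,0],
    [0,0,0.21,0,0,0,0],
    [0,0,0.21,0,0,0,0],
    [0,0,0.21,0,0,0,0],
    [0,0,0.19,0,0,0,0],
    [0,0,0,0,0,0,0],
    [0,0,0,0,0,0,1],
    [0,0,0,0,0,0,1],
  ],
)

```text
time: 6.75
tool_pos: [0.5, -0.0798, 0.0279]
orientation: [3.14, -0.002, 0.181]
ft_force: [0.0, 0.3, -0.2]
opening: 0.0751
grasp_force: 0.0
```

servo_tool(
  plan=[
    [0,0,0,0,0,0,1],
    [0,0,0,0,0,0,1],
    [0,0,0,0,0,0,1],
    [0,0,0,0,0,0,1],
  ],
)

```text
time: 7.15
tool_pos: [0.499, -0.0791, 0.0269]
orientation: [3.141, -0.0, 0.182]
ft_force: [0.3, 0.2, -0.1]
opening: 0.0435
grasp_force: 0.0
```

servo_tool(
  plan=[
    [0,0,0,0,0,0,1],
    [0,0,0,0,0,0,1],
    [0,0,-0.1,0,0,0,1],
    [0,0,-0.3,0,0,0,1],
    [0,0,-0.4,0,0,0,1],
    [0,0,-0.4,0,0,0,1],
    [0,0,-0.3,0,0,0,1],
    [0,0,0,0,0,0,1],
  ],
)

```text
time: 7.95
tool_pos: [0.5019, -0.0799, 0.1814]
orientation: [3.137, -0.008, 0.182]
ft_force: [0.3, 0.5, -0.4]
opening: 0.0295
grasp_force: 30.0
```

```bash
python3 pl.py .49 .185 .175 14.4 1 8
```

```text
[[0.05,-0.33,0.01,0.04,-0.07,-0.08,1.0],[0.04,-0.33,0.01,-0.0,-0.0,-0.09,1.0],[0.05,-0.32,0.0,-0.0,-0.0,-0.08,1.0],[0.06,-0.33,0.01,-0.0,-0.0,-0.08,1.0],[0.05,-0.33,0.01,-0.0,-0.0,-0.09,1.0],[0.06,-0.32,0.01,-0.0,-0.0,-0.08,1.0],[0.07,-0.33,0.01,-0.0,-0.0,-0.08,1.0],[0.06,-0.32,0.0,-0.0,-0.0,-0.08,1.0]]
end [0.4899 0.1845 0.1754] [-1.800e+02 -3.000e-02  1.438e+01]
```

servo_tool(
  plan=[
    [0.05,-0.33,0.01,0,0,-0.08,1],
    [0.04,-0.33,0.01,0,0,-0.09,1],
    [0.05,-0.32,0,0,0,-0.08,1],
    [0.06,-0.33,0.01,0,0,-0.08,1],
    [0.05,-0.33,0.01,0,0,-0.09,1],
    [0.06,-0.32,0.01,0,0,-0.08,1],
    [0.07,-0.33,0.01,0,0,-0.08,1],
    [0.06,-0.32,0,0,0,-0.08,1],
  ],
)

```text
time: 8.75
tool_pos: [0.4858, 0.1866, 0.1696]
orientation: [3.142, 0.002, 0.251]
ft_force: [-0.8, 0.7, -0.4]
opening: 0.0292
grasp_force: 30.0
```

servo_tool(
  plan=[
    [0,0,0,0,0,0,1],
    [0,0,0,0,0,0,1],
    [0,0,0,0,0,0,1],
  ],
)

```text
time: 9.05
tool_pos: [0.4865, 0.1845, 0.1701]
orientation: [3.141, 0.001, 0.25]
ft_force: [-0.1, 0.3, -1.4]
opening: 0.0293
grasp_force: 30.0
```

Run:
```python
from h import *
s=read_state();c=cam("wrist",s);print(s["tool_pos"],np.degrees(s["orientation"]),s["ft_force"])
im=camera("wrist");cv2.imwrite("pics/w4.png",im)
for q in("axle_tip","sleeve"):
  for d in pinpoint("wrist",q):print(q,d,atz(c,d["xy"],.07).round(4))
```

```text
[0.48645757 0.18448786 0.1701376 ] [1.79970950e+02 7.64774401e-02 1.43494344e+01] [-0.08478769  0.28705585 -1.38015233]
axle_tip {'xy': [288.5, 105.2], 'confidence': 0.71} [0.559  0.2007 0.07  ]
sleeve {'xy': [287.2, 275.5], 'confidence': 0.69} [0.4282 0.1681 0.07  ]
```

View pics/w4.png

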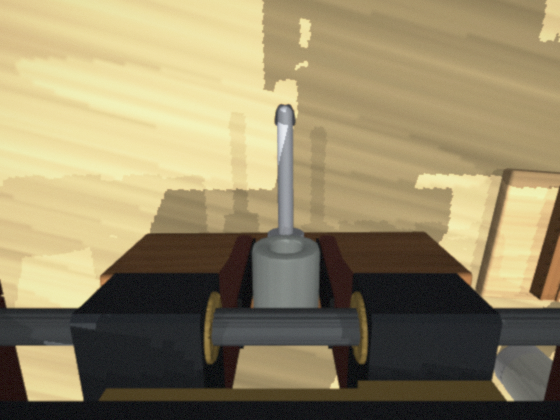

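Run:
```python
from h import *
s=read_state();c=cam("wrist",s);im=cv2.imread("pics/w4.png").astype(int)
sb=im[:,:,2]-im[:,:,0]
def edges(r,a,b,t):
    f=sb[r-1:r+2,a:b].mean(0)<t;i=np.flatnonzero(f);return a+i[0],a+i[-1]
L=[]
for r in range(112,226,8):
    e=edges(r,262,312,25);m=sum(e)/2;p=atz(c,(m,r),.07);L.append(p);print(r,e,m,p.round(4))
L=np.array(L);k=np.polyfit(L[:,0],L[:,1],1);print(np.degrees(np.arctan(k[0])),k)
for r in(255,265,275,285,295):print(r,im[r,240:330].sum(1)//3)
print(im[96:112,282:290].sum(2).mean(1))
```

```text
112 (np.int64(276), np.int64(293)) 284.5 [0.5542 0.2021 0.07  ]
120 (np.int64(275), np.int64(294)) 284.5 [0.5487 0.2007 0.07  ]
128 (np.int64(277), np.int64(292)) 284.5 [0.5432 0.1993 0.07  ]
136 (np.int64(277), np.int64(292)) 284.5 [0.5376 0.1979 0.07  ]
144 (np.int64(278), np.int64(292)) 285.0 [0.532  0.1961 0.07  ]
152 (np.int64(278), np.int64(292)) 285.0 [0.5262 0.1946 0.07  ]
160 (np.int64(278), np.int64(292)) 285.0 [0.5204 0.1931 0.07  ]
168 (np.int64(278), np.int64(292)) 285.0 [0.5145 0.1916 0.07  ]
176 (np.int64(278), np.int64(292)) 285.0 [0.5086 0.1901 0.07  ]
184 (np.int64(278), np.int64(292)) 285.0 [0.5026 0.1886 0.07  ]
192 (np.int64(278), np.int64(292)) 285.0 [0.4965 0.1871 0.07  ]
200 (np.int64(278), np.int64(292)) 285.0 [0.4903 0.1855 0.07  ]
208 (np.int64(278), np.int64(292)) 285.0 [0.484  0.1839 0.07  ]
216 (np.int64(278), np.int64(292)) 285.0 [0.4777 0.1823 0.07  ]
224 (np.int64(278), np.int64(292)) 285.0 [0.4713 0.1807 0.07  ]
14.463494485369177 [0.25793794 0.05903233]
255 [ 36  36  37  37  37  28  33  31  23  11  17  41  69  88  95 101 104 106
 110 109 109 109 105
[... 1183 characters left out ...]
 134 135 136 131 134 133 134 134 133 133 129 130 129
 129 129 129 129 129 129 130 128 126 126 125 124 124 120 120 118 118 117
 115 111 104 102  99  94  79  43  10  11  13  11  17  10  12  16  12  16]
295 [ 18  19  17  11  11  13  20  14  11  23  17  20  43  75  91 102 101 107
 112 111 115 116 119 119 122 119 121 121 122 127 127 128 128 128 128 130
 129 129 130 130 130 133 133 133 134 133 133 136 133 133 131 130 128 128
 128 127 126 127 126 129 129 126 126 129 125 124 123 121 118 116 116 113
 114 106 104  99  95  87  73  41  13  19  11  13  18   8   9  23  20  17]
[649.625 651.125 652.    648.    642.875 639.625 632.625 588.    421.625
 296.25  342.75  429.375 492.75  525.875 544.5   537.5  ]
```

servo_tool(
  plan=[
    [0.28,0,0,0,0,0,1],
    [0.28,0,0,0,0,0,1],
    [0.28,0,0,0,0,0,1],
    [0.28,0,0,0,0,0,1],
    [0,0,0.25,0,0,0,1],
    [0,0,0.3,0,0,0,1],
    [0,0,0.3,0,0,0,1],
    [0,0,0.3,0,0,0,1],
  ],
)

```text
time: 10.0
tool_pos: [0.5958, 0.2121, 0.0546]
orientation: [3.141, -0.0, 0.249]
ft_force: [-0.2, -0.0, -0.1]
opening: 0.0297
grasp_force: 30.0
```

servo_tool(
  plan=[
    [0,0,0.02,0,0,0,1],
    [0,0,0,0,0,0,1],
    [0,0,0,0,0,0,1],
  ],
)

```text
time: 10.3
tool_pos: [0.5968, 0.2131, 0.0552]
orientation: [3.141, -0.002, 0.25]
ft_force: [0.4, 0.2, -0.3]
opening: 0.0294
grasp_force: 30.0
```

```bash
cat > ax.py <<'E'
from h import *
TIP=np.array([.5597,.2034,.07]);A=np.array([np.cos(np.radians(14.46)),np.sin(np.radians(14.46)),0]);N=np.array([-A[1],A[0],0])
def rel():
    s=read_state();p=s["tool_pos"];d=p-TIP
    print("t",s["time"].round(2) if hasattr(s["time"],"round") else s["time"],"from rail mm",round(121+1e3*d@A,2),"lat",round(1e3*d@N,2),"z",round(1e3*p[2],2),"rpy",np.degrees(s["orientation"]).round(2),"F ax/lat/z",round(s["ft_force"]@A,1),round(s["ft_force"]@N,1),s["ft_force"][2].round(1),"grip",s["grasp_force"],s["opening"])
if __name__=="__main__":rel()
E
python3 ax.py; python3 -c "
from h import *
print(atz(cam('top'),(177,161),.02),atz(cam('scene'),(372,291),.02))"
```

```text
t 10.3 from rail mm 159.36 lat 0.14 z 55.23 rpy [ 1.7999e+02 -1.4000e-01  1.4340e+01] F ax/lat/z 0.5 0.1 -0.3 grip 29.999887347221375 0.02943679141566801
[0.65302663 0.24604783 0.02      ] [0.65981481 0.25551634 0.02      ]
```

servo_tool(
  plan=[
    [0,0,0.03,0,0,0,1],
    [0,0,0,0,0,0,1],
    [-0.07,0,0,0,0,0,1],
    [-0.07,0,0,0,0,0,1],
    [-0.06,0,0,0,0,0,1],
    [-0.04,0,0,0,0,0,1],
    [-0.04,0,0,0,0,0,1],
    [0,0,0,0,0,0,1],
  ],
)

```text
time: 11.1
tool_pos: [0.5675, 0.2061, 0.0506]
orientation: [3.142, 0.001, 0.251]
ft_force: [-0.6, -0.4, 0.0]
opening: 0.0298
grasp_force: 30.0
```

```bash
python3 ax.py
```

```text
t 11.1 from rail mm 129.25 lat 0.64 z 50.61 rpy [1.800e+02 4.000e-02 1.437e+01] F ax/lat/z -0.7 -0.2 0.0 grip 29.99979078769684 0.029762495775909194
```

servo_tool(
  plan=[
    [-0.05,0,-0.01,0,0,0,1],
    [-0.1,0,0,0,0,0,1],
    [-0.1,0,0,0,0,0,1],
    [-0.1,0,0,0,0,0,1],
    [-0.1,0,0,0,0,0,1],
    [-0.1,0,0,0,0,0,1],
    [-0.05,0,0,0,0,0,1],
    [0,0,0,0,0,0,1],
  ],
)

```text
time: 11.9
tool_pos: [0.5091, 0.1911, 0.0516]
orientation: [3.142, 0.001, 0.251]
ft_force: [-0.3, 0.0, -0.6]
opening: 0.0297
grasp_force: 30.0
```

```bash
python3 ax.py
```

```text
t 11.9 from rail mm 68.91 lat 0.72 z 51.63 rpy [1.800e+02 5.000e-02 1.438e+01] F ax/lat/z -0.3 0.1 -0.6 grip 29.999812245368958 0.02970541211170907
```

servo_tool(
  plan=[
    [-0.02,0,0,0,0,0,1],
    [-0.02,0,0,0,0,0,1],
    [-0.02,0,0,0,0,0,1],
    [-0.02,0,0,0,0,0,1],
    [-0.02,0,0,0,0,0,1],
    [-0.01,0,0,0,0,0,1],
  ],
)

```text
time: 12.5
tool_pos: [0.4993, 0.1885, 0.0516]
orientation: [3.141, 0.0, 0.251]
ft_force: [-0.4, -0.5, -0.1]
opening: 0.0292
grasp_force: 30.0
```

servo_tool(
  plan=[
    [-0.02,0,0,0,0,0,1],
    [-0.02,0,0,0,0,0,1],
  ],
)

```text
time: 12.7
tool_pos: [0.4955, 0.1876, 0.0516]
orientation: [3.142, 0.0, 0.251]
ft_force: [0.1, 0.8, -0.8]
opening: 0.0293
grasp_force: 30.0
```

```bash
python3 ax.py
```

```text
t 12.7 from rail mm 54.92 lat 0.7 z 51.63 rpy [180.     0.    14.37] F ax/lat/z 0.3 0.8 -0.8 grip 29.99984174966812 0.02927862819753999
```

servo_tool(
  plan=[
    [-0.02,0,0,0,0,0,1],
    [-0.02,0,0,0,0,0,1],
  ],
)

```text
time: 12.9
tool_pos: [0.4916, 0.1866, 0.0516]
orientation: [3.142, 0.0, 0.251]
ft_force: [0.1, 0.8, -0.9]
opening: 0.0294
grasp_force: 30.0
```

servo_tool(
  plan=[
    [-0.02,0,0,0,0,0,1],
    [-0.02,0,0,0,0,0,1],
  ],
)

```text
time: 13.1
tool_pos: [0.4878, 0.1856, 0.0517]
orientation: [3.141, 0.0, 0.251]
ft_force: [0.3, 0.3, -1.0]
opening: 0.0296
grasp_force: 30.0
```

servo_tool(
  plan=[
    [-0.02,0,0,0,0,0,1],
    [-0.01,0,0,0,0,0,1],
  ],
)

```text
time: 13.3
tool_pos: [0.4847, 0.1848, 0.0516]
orientation: [3.142, 0.0, 0.251]
ft_force: [-0.2, 0.0, -1.3]
opening: 0.0295
grasp_force: 30.0
```

servo_tool(
  plan=[
    [-0.01,0,0,0,0,0,1],
    [-0.01,0,0,0,0,0,1],
  ],
)

```text
time: 13.5
tool_pos: [0.4831, 0.1844, 0.0517]
orientation: [3.141, -0.0, 0.251]
ft_force: [0.5, -0.2, -1.3]
opening: 0.0294
grasp_force: 30.0
```

servo_tool(
  plan=[
    [-0.01,0,0,0,0,0,1],
    [-0.01,0,0,0,0,0,1],
  ],
)

```text
time: 13.7
tool_pos: [0.4811, 0.1839, 0.0516]
orientation: [3.141, 0.0, 0.251]
ft_force: [0.9, -1.1, -0.5]
opening: 0.0297
grasp_force: 30.0
```

```bash
python3 ax.py
```

```text
t 13.7 from rail mm 40.0 lat 0.72 z 51.64 rpy [179.99   0.    14.37] F ax/lat/z 0.6 -1.3 -0.5 grip 29.99988555908203 0.02972037192173524
```

servo_tool(
  plan=[
    [-0.01,0,0,0,0,0,1],
    [-0.01,0,0,0,0,0,1],
  ],
)

```text
time: 13.9
tool_pos: [0.4797, 0.1835, 0.0517]
orientation: [3.142, -0.001, 0.251]
ft_force: [1.8, 1.1, -1.9]
opening: 0.0296
grasp_force: 30.0
```

servo_tool(
  plan=[
    [-0.01,0,0,0,0,0,1],
    [0,0,0,0,0,0,1],
  ],
)

```text
time: 14.1
tool_pos: [0.4796, 0.1835, 0.052]
orientation: [3.142, -0.003, 0.251]
ft_force: [3.6, 1.3, -1.8]
opening: 0.0296
grasp_force: 30.0
```

```bash
python3 ax.py
python3 - <<'E'
from h import *
im=camera("wrist");cv2.imwrite("pics/w5.png",im)
print([ (d["xy"],d["confidence"]) for d in pinpoint("wrist","axle_tip")])
E
```

```text
t 14.1 from rail mm 38.46 lat 0.7 z 51.96 rpy [ 1.800e+02 -1.500e-01  1.437e+01] F ax/lat/z 3.8 0.4 -1.8 grip 30.000194907188416 0.02959978098639786
[([285.9, 81.0], 0.96)]
```

View pics/w5.png

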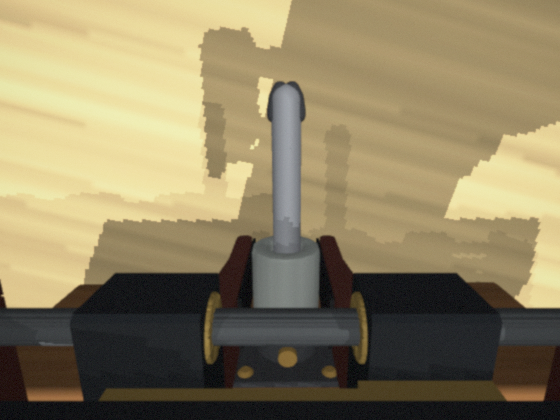

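The sleeve is up against the washer (3.8 N, motion stalled); the picture shows it at (286,270) with the axle passing through it and the tip at (286,81). Releasing it and going for the wheel.

servo_tool(
  plan=[
    [0,0,0,0,0,0,0.3],
    [0,0,0,0,0,0,0.3],
    [0,0,0,0,0,0,0.3],
    [0,0,-0.1,0,0,0,0.2],
    [0,0,-0.4,0,0,0,0],
    [0,0,-0.4,0,0,0,0],
    [0,0,-0.4,0,0,0,0],
    [0,0,-0.3,0,0,0,0],
  ],
)

```text
time: 15.0
tool_pos: [0.4784, 0.1832, 0.2149]
orientation: [3.141, -0.002, 0.251]
ft_force: [1.4, 0.7, -1.0]
opening: 0.087
grasp_force: 0.0
```

```bash
python3 ax.py;python3 pl.py .523 -.2055 .17 100.4 0 16
```

```text
t 15.0 from rail mm 37.26 lat 0.75 z 214.88 rpy [ 1.7999e+02 -1.2000e-01  1.4370e+01] F ax/lat/z 1.5 0.4 -1.0 grip 0.0 0.08703155460466204
[[-0.03,0.24,0.03,0.0,-0.02,-0.9,0.0],[-0.06,0.24,0.03,0.0,-0.0,-0.89,0.0],[-0.08,0.23,0.02,0.0,-0.0,-0.9,0.0],[-0.1,0.23,0.03,0.0,0.0,-0.89,0.0],[-0.12,0.21,0.03,0.0,0.0,-0.9,0.0],[-0.14,0.2,0.03,0.0,0.0,-0.9,0.0],[-0.15,0.19,0.03,0.0,0.0,-0.89,0.0],[-0.18,0.17,0.02,0.0,0.0,-0.9,0.0]]
[[-0.19,0.15,0.03,0.0,0.0,-0.9,0.0],[-0.2,0.14,0.03,0.0,0.0,-0.89,0.0],[-0.22,0.12,0.03,0.0,0.0,-0.9,0.0],[-0.22,0.09,0.03,0.0,0.0,-0.89,0.0],[-0.23,0.08,0.03,0.0,0.0,-0.9,0.0],[-0.24,0.05,0.02,0.0,0.0,-0.9,0.0],[-0.24,0.03,0.03,0.0,0.0,-0.89,0.0],[-0.25,0.0,0.03,0.0,0.0,-0.9,0.0]]
end [ 0.5227 -0.2057  0.17  ] [1.7999e+02 1.0000e-02 1.0041e+02]
```

servo_tool(
  plan=[
    [-0.03,0.24,0.03,0,0,-0.9,0],
    [-0.06,0.24,0.03,0,0,-0.89,0],
    [-0.08,0.23,0.02,0,0,-0.9,0],
    [-0.1,0.23,0.03,0,0,-0.89,0],
    [-0.12,0.21,0.03,0,0,-0.9,0],
    [-0.14,0.2,0.03,0,0,-0.9,0],
    [-0.15,0.19,0.03,0,0,-0.89,0],
    [-0.18,0.17,0.02,0,0,-0.9,0],
  ],
)

```text
time: 15.8
tool_pos: [0.5, -0.0124, 0.1901]
orientation: [-3.141, 0.0, 1.006]
ft_force: [0.1, 0.1, 0.0]
opening: 0.0878
grasp_force: 0.0
```

servo_tool(
  plan=[
    [-0.19,0.15,0.03,0,0,-0.9,0],
    [-0.2,0.14,0.03,0,0,-0.89,0],
    [-0.22,0.12,0.03,0,0,-0.9,0],
    [-0.22,0.09,0.03,0,0,-0.89,0],
    [-0.23,0.08,0.03,0,0,-0.9,0],
    [-0.24,0.05,0.02,0,0,-0.9,0],
    [-0.24,0.03,0.03,0,0,-0.89,0],
    [-0.25,0,0.03,0,0,-0.9,0],
  ],
)

```text
time: 16.6
tool_pos: [0.5222, -0.2065, 0.1673]
orientation: [-3.141, -0.0, 1.756]
ft_force: [0.6, 1.2, 0.0]
opening: 0.0878
grasp_force: 0.0
```

servo_tool(
  plan=[
    [0,0,0,0,0,0,0],
    [0,0,0,0,0,0,0],
  ],
)

```text
time: 16.8
tool_pos: [0.522, -0.2055, 0.1669]
orientation: [-3.141, -0.001, 1.75]
ft_force: [0.1, 0.4, -0.3]
opening: 0.0881
grasp_force: 0.0
```

Run:
```python
from h import *
s=read_state();c=cam("wrist",s);print(s["tool_pos"],np.degrees(s["orientation"]),s["ft_force"])
im=camera("wrist");cv2.imwrite("pics/w6.png",im)
for d in pinpoint("wrist","wheel"):print(d,atz(c,d["xy"],.056).round(4))
for d in outline_of("wrist","wheel"):print(d["rect"],d["confidence"],cv2.minAreaRect(np.argwhere(d["region"])[:,::-1].astype(np.float32)))
p=proj(c,[[.523,-.2055,.096],[.523,-.2055,.056]]);print(p)
```

```text
[ 0.52198377 -0.20554388  0.16693604] [-1.79976674e+02 -4.14861682e-02  1.00240685e+02] [ 0.14656512  0.37719996 -0.29459637]
{'xy': [286.3, 197.0], 'confidence': 0.58} [ 0.5228 -0.2026  0.056 ]
[263.5, 150.6, 307.9, 248.4] 0.61 ((287.0, 200.5), (99.0, 46.0), 90.0)
[[285.93513821 214.90783997]
 [285.87904617 200.48810596]]
```

View pics/w6.png

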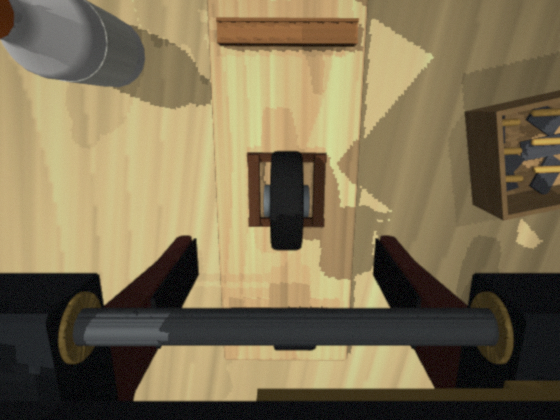

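servo_tool(
  plan=[
    [0,0.01,0.2,0,0,0,0],
    [0,0,0.25,0,0,0,0],
    [0,0,0.25,0,0,0,0],
    [0,0,0.15,0,0,0,0],
    [0,0,0.07,0,0,0,0],
    [0,0,0,0,0,0,0.5],
    [0,0,0,0,0,0,1],
    [0,0,0,0,0,0,1],
  ],
)

```text
time: 17.75
tool_pos: [0.5242, -0.2058, 0.0757]
orientation: [3.14, 0.001, 1.753]
ft_force: [-0.0, 0.6, -0.2]
opening: 0.0674
grasp_force: 0.0
```

servo_tool(
  plan=[
    [0,0,0,0,0,0,1],
    [0,0,0,0,0,0,1],
    [0,0,0,0,0,0,1],
    [0,0,0,0,0,0,1],
    [0,0,0,0,0,0,1],
    [0,0,0,0,0,0,1],
  ],
)

```text
time: 18.35
tool_pos: [0.5234, -0.2056, 0.0746]
orientation: [-3.141, 0.0, 1.752]
ft_force: [-0.1, 0.0, 0.9]
opening: 0.024
grasp_force: 29.9
```

```bash
python3 - <<'E'
from h import *
s=dict(tool_pos=np.array([.52198,-.20554,.16694]),orientation=np.radians([-179.977,-.041,100.24]))
c=cam("wrist",s);th=np.linspace(0,6.283,400);a=np.radians(10.4);ax=np.array([np.cos(a),np.sin(a),0]);by=np.array([-np.sin(a),np.cos(a),0])
im=cv2.imread("pics/w6.png").max(2);f=np.flatnonzero(im[130:270,280:295].mean(1)<75)+130;print("dark rows",f[0],f[-1],[int(v) for v in im[144:156,287]],[int(v) for v in im[242:256,287]])
for o in(-.003,-.0015,0,.0015,.003):
    C=np.array([.523,-.2055,.056])+by*o
    P=np.vstack([C+k*ax+.04*(np.outer(np.cos(th),by)+np.outer(np.sin(th),[0,0,1])) for k in(-.008,.008)])
    q=proj(c,P);print(o,q[:,1].min(),q[:,1].max(),q[:,0].mean())
E
python3 pl.py .5917 .2116 .2 104.46 1 10 .5234 -.2056 .185 100.4
```

```text
dark rows 152 249 [192, 190, 191, 189, 189, 183, 144, 76, 25, 18, 23, 27] [16, 17, 19, 17, 18, 21, 25, 55, 130, 192, 206, 209, 207, 208]
-0.003 154.0830626949483 254.0942540185562 285.89552643238005
-0.0015 152.18350596741539 252.3352481999754 285.8887762708528
0 150.2754105512849 250.5713048141276 285.88200715530814
0.0015 148.36194142338877 248.80480611070396 285.8752190050011
0.003 146.44178682861008 247.03492678240715 285.86841173872335
[[0.4,0.14,-0.01,0.0,0.0,-0.07,1.0],[0.39,0.15,-0.02,-0.0,0.0,-0.07,1.0],[0.4,0.15,-0.01,-0.0,0.0,-0.06,1.0],[0.4,0.15,-0.02,-0.0,0.0,-0.07,1.0],[0.39,0.15,-0.01,-0.0,0.0,-0.07,1.0],[0.39,0.16,-0.02,-0.0,0.0,-0.07,1.0],[0.39,0.16,-0.02,-0.0,0.0,-0.06,1.0],[0.39,0.16,-0.01,-0.0,0.0,-0.07,1.0]]
[[0.39,0.16,-0.01,-0.0,0.0,-0.07,1.0],[0.39,0.17,-0.02,-0.0,0.0,-0.07,1.0]]
end [0.5916 0.2114 0.2   ] [180.     0.   104.48]
```

servo_tool(
  plan=[
    [0,0,-0.1,0,0,0,1],
    [0,0,-0.3,0,0,0,1],
    [0,0,-0.4,0,0,0,1],
    [0,0,-0.3,0,0,0,1],
    [0.4,0.14,-0.01,0,0,-0.07,1],
    [0.39,0.15,-0.02,0,0,-0.07,1],
    [0.4,0.15,-0.01,0,0,-0.06,1],
    [0.4,0.15,-0.02,0,0,-0.07,1],
  ],
)

```text
time: 19.15
tool_pos: [0.5506, -0.0367, 0.1912]
orientation: [-3.141, -0.0, 1.78]
ft_force: [1.1, 0.3, -2.8]
opening: 0.024
grasp_force: 30.0
```

servo_tool(
  plan=[
    [0.39,0.15,-0.01,0,0,-0.07,1],
    [0.39,0.16,-0.02,0,0,-0.07,1],
    [0.39,0.16,-0.02,0,0,-0.06,1],
    [0.39,0.16,-0.01,0,0,-0.07,1],
    [0.39,0.16,-0.01,0,0,-0.07,1],
    [0.39,0.17,-0.02,0,0,-0.07,1],
    [0,0,0,0,0,0,1],
    [0,0,0,0,0,0,1],
  ],
)

```text
time: 19.95
tool_pos: [0.5911, 0.2122, 0.1996]
orientation: [-3.141, 0.001, 1.826]
ft_force: [-0.0, -0.9, -2.1]
opening: 0.0232
grasp_force: 30.0
```

```bash
python3 ax.py;python3 pl.py .5927 .2119 .0886 104.46 1 5
```

```text
t 19.95 from rail mm 153.58 lat 0.66 z 199.61 rpy [-1.7995e+02  3.0000e-02  1.0462e+02] F ax/lat/z -0.2 -0.9 -2.1 grip 29.970806252094917 0.023247986419656513
[[-0.0,0.0,0.22,-0.01,0.01,0.01,1.0],[-0.0,0.01,0.22,0.0,-0.0,0.0,1.0],[-0.0,-0.0,0.23,0.0,-0.0,0.01,1.0],[-0.01,0.0,0.22,0.0,-0.0,0.0,1.0],[0.0,0.01,0.22,0.0,-0.0,0.01,1.0]]
end [0.5933 0.2117 0.0886] [ 1.7999e+02 -3.0000e-02  1.0444e+02]
```

servo_tool(
  plan=[
    [0,0.01,0.22,0,0,0,1],
    [0,0,0.25,0,0,0.02,1],
    [-0.01,0,0.25,0,0,0,1],
    [0,0,0.25,0,0,0,1],
    [0,0,0.15,0,0,0,1],
    [0,0,0,0,0,0,1],
    [0,0,0,0,0,0,1],
  ],
)

```text
time: 20.65
tool_pos: [0.5931, 0.2101, 0.0881]
orientation: [-3.142, 0.0, 1.821]
ft_force: [-0.3, -0.4, -3.0]
opening: 0.0241
grasp_force: 30.0
```

```bash
python3 ax.py
```

```text
t 20.65 from rail mm 155.01 lat -1.9 z 88.14 rpy [-1.8000e+02  1.0000e-02  1.0432e+02] F ax/lat/z -0.4 -0.3 -3.0 grip 29.970515508321114 0.024118496744322027
```

servo_tool(
  plan=[
    [0.02,0,0,0,0,0,1],
    [0,0,0,0,0,0,1],
    [0,0,0,0,0,0,1],
  ],
)

```text
time: 20.95
tool_pos: [0.5929, 0.213, 0.0887]
orientation: [3.14, 0.0, 1.822]
ft_force: [-1.0, -0.0, -2.9]
opening: 0.024
grasp_force: 30.0
```

```bash
python3 ax.py
```

```text
t 20.95 from rail mm 155.57 lat 0.96 z 88.65 rpy [1.7991e+02 1.0000e-02 1.0439e+02] F ax/lat/z -0.9 0.2 -2.9 grip 29.970666532753967 0.023950974776353457
```

servo_tool(
  plan=[
    [-0.005,-0.05,0,0,0,0,1],
    [0,-0.05,0,0,0,0,1],
    [0,-0.05,0,0,0,0,1],
    [0,-0.04,0,0,0,0,1],
    [0,-0.04,0,0,0,0,1],
    [0,0,0,0,0,0,1],
  ],
)

```text
time: 21.55
tool_pos: [0.5693, 0.2063, 0.0876]
orientation: [-3.141, 0.0, 1.822]
ft_force: [-0.3, -0.1, -1.7]
opening: 0.0236
grasp_force: 30.0
```

```bash
python3 ax.py
```

```text
t 21.55 from rail mm 131.02 lat 0.42 z 87.55 rpy [-179.95    0.    104.37] F ax/lat/z -0.3 -0.0 -1.7 grip 29.97057978704106 0.023560959951840252
```

servo_tool(
  plan=[
    [0,-0.05,-0.01,0,0,0,1],
    [0,-0.1,0,0,0,0,1],
    [0,-0.1,0,0,0,0,1],
    [0,-0.1,0,0,0,0,1],
    [0,-0.1,0,0,0,0,1],
    [0,-0.05,0,0,0,0,1],
    [0,-0.02,0,0,0,0,1],
    [0,0,0,0,0,0,1],
  ],
)

```text
time: 22.35
tool_pos: [0.5197, 0.1936, 0.0888]
orientation: [3.141, 0.0, 1.822]
ft_force: [0.2, 0.3, -2.6]
opening: 0.0238
grasp_force: 30.0
```

```bash
python3 ax.py
```

```text
t 22.35 from rail mm 79.82 lat 0.5 z 88.77 rpy [179.99   0.   104.37] F ax/lat/z 0.3 0.2 -2.6 grip 29.97055298415944 0.02383000802707981
```

servo_tool(
  plan=[
    [0,-0.02,0,0,0,0,1],
    [0,-0.02,0,0,0,0,1],
    [0,-0.01,0,0,0,0,1],
    [0,-0.01,0,0,0,0,1],
  ],
)

```text
time: 22.75
tool_pos: [0.514, 0.1921, 0.0886]
orientation: [-3.142, 0.0, 1.822]
ft_force: [-1.0, -0.4, -2.5]
opening: 0.0239
grasp_force: 30.0
```

servo_tool(
  plan=[
    [0,-0.01,0,0,0,0,1],
    [0,-0.01,0,0,0,0,1],
  ],
)

```text
time: 22.95
tool_pos: [0.5121, 0.1916, 0.0887]
orientation: [3.142, 0.0, 1.822]
ft_force: [0.3, -0.4, -2.5]
opening: 0.0239
grasp_force: 30.0
```

servo_tool(
  plan=[
    [0,-0.01,0,0,0,0,1],
    [0,-0.01,0,0,0,0,1],
  ],
)

```text
time: 23.15
tool_pos: [0.5104, 0.1912, 0.0887]
orientation: [3.141, 0.0, 1.822]
ft_force: [2.1, 1.2, -2.5]
opening: 0.0237
grasp_force: 30.0
```

```bash
python3 ax.py
```

```text
t 23.15 from rail mm 70.26 lat 0.52 z 88.71 rpy [179.96   0.   104.37] F ax/lat/z 2.3 0.6 -2.5 grip 29.96699386043474 0.02368788689725548
```

servo_tool(
  plan=[
    [0,0,0,0,0,0,0.4],
    [0,0,0,0,0,0,0.4],
    [0,0,0,0,0,0,0.4],
    [0,0,-0.1,0,0,0,0.4],
    [0,0,-0.2,0,0,0,0.4],
    [0,0,-0.4,0,0,0,0.2],
    [0,0,-0.4,0,0,0,0],
    [0,0,-0.2,0,0,0,0],
  ],
)

```text
time: 23.95
tool_pos: [0.5118, 0.1915, 0.223]
orientation: [3.136, 0.0, 1.822]
ft_force: [-0.0, -0.3, -0.6]
opening: 0.0732
grasp_force: 0.0
```

```bash
python3 ax.py;python3 pl.py .45 -.351 .15 10.4 0 16
```

```text
t 23.95 from rail mm 71.62 lat 0.46 z 222.98 rpy [1.7970e+02 1.0000e-02 1.0437e+02] F ax/lat/z -0.1 -0.3 -0.6 grip 0.0 0.07321249426223354
[[-0.32,-0.12,0.05,0.05,-0.0,0.98,0.0],[-0.33,-0.09,0.04,0.0,-0.0,0.98,0.0],[-0.34,-0.05,0.05,0.0,-0.0,0.98,0.0],[-0.34,-0.02,0.04,0.0,-0.0,0.98,0.0],[-0.34,0.01,0.05,0.0,-0.0,0.97,0.0],[-0.34,0.05,0.04,0.0,-0.0,0.98,0.0],[-0.33,0.09,0.05,0.0,-0.0,0.98,0.0],[-0.32,0.11,0.04,0.0,-0.0,0.98,0.0]]
[[-0.3,0.15,0.05,-0.0,-0.0,0.98,0.0],[-0.29,0.18,0.05,-0.0,-0.0,0.98,0.0],[-0.27,0.21,0.04,-0.0,-0.0,0.98,0.0],[-0.25,0.24,0.05,-0.0,-0.0,0.98,0.0],[-0.22,0.26,0.04,-0.0,-0.0,0.98,0.0],[-0.19,0.28,0.05,-0.0,-0.0,0.97,0.0],[-0.17,0.3,0.04,-0.0,-0.0,0.98,0.0],[-0.13,0.31,0.05,-0.0,-0.0,0.98,0.0]]
end [ 0.4496 -0.3506  0.1499] [-180.     -0.     10.41]
```

servo_tool(
  plan=[
    [-0.32,-0.12,0.05,0,0,0.98,0],
    [-0.33,-0.09,0.04,0,0,0.98,0],
    [-0.34,-0.05,0.05,0,0,0.98,0],
    [-0.34,-0.02,0.04,0,0,0.98,0],
    [-0.34,0.01,0.05,0,0,0.97,0],
    [-0.34,0.05,0.04,0,0,0.98,0],
    [-0.33,0.09,0.05,0,0,0.98,0],
    [-0.32,0.11,0.04,0,0,0.98,0],
  ],
)

```text
time: 24.75
tool_pos: [0.4787, -0.0817, 0.1833]
orientation: [3.141, -0.0, 0.997]
ft_force: [0.2, 0.4, -0.2]
opening: 0.0881
grasp_force: 0.0
```

servo_tool(
  plan=[
    [-0.3,0.15,0.05,0,0,0.98,0],
    [-0.29,0.18,0.05,0,0,0.98,0],
    [-0.27,0.21,0.04,0,0,0.98,0],
    [-0.25,0.24,0.05,0,0,0.98,0],
    [-0.22,0.26,0.04,0,0,0.98,0],
    [-0.19,0.28,0.05,0,0,0.97,0],
    [-0.17,0.3,0.04,0,0,0.98,0],
    [-0.13,0.31,0.05,0,0,0.98,0],
  ],
)

```text
time: 25.55
tool_pos: [0.4477, -0.3528, 0.1465]
orientation: [3.141, -0.001, 0.177]
ft_force: [0.0, -0.1, 0.1]
opening: 0.0879
grasp_force: 0.0
```

servo_tool(
  plan=[
    [0,0,0,0,0,0,0],
    [0,0,0,0,0,0,0],
  ],
)

```text
time: 25.75
tool_pos: [0.4477, -0.3515, 0.1461]
orientation: [-3.141, -0.0, 0.181]
ft_force: [0.8, 0.4, 0.9]
opening: 0.0881
grasp_force: 0.0
```

Run:
```python
from h import *
s=read_state();c=cam("wrist",s);print(s["tool_pos"],np.degrees(s["orientation"]),s["ft_force"])
W=np.mean([camera("wrist") for _ in range(6)],0)
for d in pinpoint("wrist","cap"):print(d,atz(c,d["xy"],.045).round(4))
for d in outline_of("wrist","cap"):print(d["rect"],d["confidence"],cv2.minAreaRect(np.argwhere(d["region"])[:,::-1].astype(np.float32)))
S=np.mean([camera("scene") for _ in range(6)],0)
np.save("W.npy",W);np.save("S.npy",S)
p=proj(c,[[.553,-.333,.045]])[0].astype(int);print(p)
y0=max(0,p[1]-50);a=W[y0:y0+100,p[0]-50:p[0]+50];b=S[165:215,100:150];S2=S[170:270,310:410]
f=lambda v,g:cv2.resize(np.clip(v*g,0,255).astype(np.uint8),(390,390),interpolation=2)
cv2.imwrite("pics/last.png",np.hstack([f(a,3.5),f(b,3.5)]))
```

```text
[ 0.44766775 -0.35149883  0.14605267] [-1.79988154e+02 -5.10893403e-03  1.03757625e+01] [0.84429951 0.37103116 0.94433633]
{'xy': [285.6, 57.2], 'confidence': 0.65} [ 0.5528 -0.3324  0.045 ]
[265.2, 22.0, 311.3, 88.6] 0.74 ((288.0, 54.0), (64.0, 42.0), 90.0)
[286  56]
```

View pics/last.png

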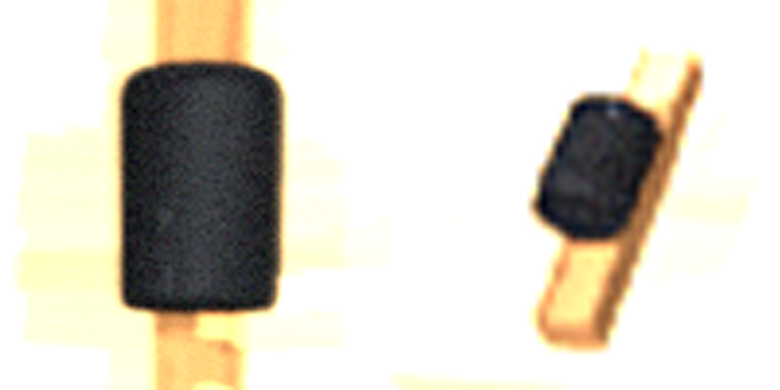

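Run:
```python
from h import *
S=np.load("S.npy").mean(2);W=np.load("W.npy").mean(2)
c=cam("scene");A=np.array([np.cos(.1815),np.sin(.1815),0]);C=np.array([.5528,-.333,.045])
print(proj(c,[C+.0195*A,C-.0195*A,C+.0195*A+[0,0,.015],C+.0195*A-[0,0,.015]]).round(1))
print(S[176:200,116:137].astype(int))
# fit face offset, sleeve compare done by eye
```

```text
[[123.1 192.9]
 [128.1 180.1]
 [121.3 188.6]
 [124.9 197. ]]
[[159 159 160 161 160 163 163 148 138 114 109 112 135 118  87  93 105 105
  104 105  91]
 [156 157 156 156 158 161 145  94  49  32  31  30  41  42  50  84  98 106
   96  89  63]
 [157 156 157 157 160 161 100  33   9   9   9  11  21  12  16  37  66  86
   75  66  41]
 [157 158 158 160 164 156  71  13   8  14  13  14  31  17  11   8  17  36
   57  61  36]
 [156 156 156 159 162 123  48  11  14  17  16  14  16  16  12  12   8  12
   39  53  34]
 [155 155 157 159 151  80  22  15  14  13  15  16  13  13  13  13  11   9
   28  41  30]
 [157 158 159 163 123  47  11  14  14  17  15  17  16  11  13   9   7   7
   12  32  33]
 [161 161 165 157  82  21  11  16  16  16  14  16  13  15  11  12   9  10
   16  31  34]
 [161 149 163 132  55  11  12  16  17  15  16  15  12  12  12   9   7   9
   27  33  38]
 [142 120 144  97  34  15  13  12  15  14  16   9  11   9  12  11   9  11
   33  31  46]
 [113 112 107  53  16  14  15  14  14  16  10  12  13   9  12   9   7  20
   30  34  65]
 [135 141  92  32  11  16  19  17  14  15  14  13  12   8  1
[... 397 characters left out ...]
6  18   6  10  13  11  15  13   9  12   8   8  15  29  35  38
   83  91  90]
 [111 108  84  48  20  11   9   9  11  12  10  12  13  10  17  33  34  47
   94  98  94]
 [114 106 103  88  62  35  12   8   7   8  10   9   9  18  26  33  37  66
   96  98  96]
 [114 104 103 105  97  75  40  18  19  15  17  16  25  29  35  34  44  87
   97  97  96]
 [108 101 102 104 105  92  55  48  49  49  51  52  53  41  34  34  58  94
   97  95  95]
 [108 106 102 102 101  75  53  65  70  71  71  70  67  41  33  37  72  95
   96  94  95]
 [112 112 108 108  91  59  51  66  69  68  72  68  56  36  31  44  85  96
   96  94  94]
 [114 114 116 116  82  47  52  67  69  70  71  67  45  32  35  67  95  97
   95  93  95]]
```

The two ends look alike here, so I'll tilt the tool to see the cap's robot-side end properly.

servo_tool(
  plan=[
    [0,0,0,0,1,0,0],
    [0,0,0,0,1,0,0],
    [0,0,0,0,1,0,0],
    [0,0,0,0,1,0,0],
    [0,0,0,0,1,0,0],
    [0,0,0,0,0,0,0],
    [0,0,0,0,0,0,0],
  ],
)

```text
time: 27.15
tool_pos: [0.4471, -0.3515, 0.1454]
orientation: [-3.14, -0.521, 0.178]
ft_force: [-0.4, -0.1, -1.2]
opening: 0.0876
grasp_force: 0.0
```

Run:
```python
from h import *
s=read_state();c=cam("wrist",s);print(s["tool_pos"],np.degrees(s["orientation"]),s["ft_force"])
W=np.mean([camera("wrist") for _ in range(8)],0);np.save("W2.npy",W)
for d in pinpoint("wrist","cap"):print(d,atz(c,d["xy"],.045).round(4))
A=np.array([np.cos(.1815),np.sin(.1815),0]);B=np.array([-A[1],A[0],0]);C=np.array([.5528,-.333,.045])
E=C-.0195*A
p=proj(c,[C,E,E+[0,0,.015],E-[0,0,.015],E+.015*B,E-.015*B,C+.0195*A+[0,0,.015]]).round(1);print(p)
g=W.mean(2);u,v=p[1].round().astype(int)
np.set_printoptions(linewidth=250)
print(g[v-16:v+18,u-26:u+28:2].astype(int))
```

```text
[ 0.44705027 -0.35152533  0.14535601] [-179.89771603  -29.85704446   10.20964158] [-0.40626688 -0.11095361 -1.24297102]
{'xy': [287.7, 146.7], 'confidence': 0.55} [ 0.5505 -0.3347  0.045 ]
[[286.2 144. ]
 [286.3 165.4]
 [286.3 158.6]
 [286.3 171.5]
 [268.4 165.4]
 [304.1 165.3]
 [286.1 114.6]]
[[107 106 106 106  69  12  12  15  17  17  16  17  21  20  17  19  19  16  17  11  14  50 110 113 113 114 114]
 [107 108 108 107  68  13  13  12  17  16  18  17  18  18  20  19  17  14  16  16  13  50 111 115 115 115 115]
 [109 109 109 109  68  12  12  14  14  18  20  16  19  18  19  18  17  18  15  14  14  51 113 117 116 117 116]
 [109 110 109 108  68  15  13  15  17  17  17  19  18  20  18  17  19  17  15  14  14  50 114 118 117 118 118]
 [107 107 108 107  66  10  13  14  15  17  19  20  18  18  18  17  17  16  17  12  10  51 114 119 118 117 118]
 [107 107 107 105  65  12  12  14  17  17  18  18  15  20  20  18  15  17  15  14  16  49 113 117 117 117 118]
 [107 107 107 106  62  13  14  15  17  18  17  19  17  19  17  19  21  16  16  16  11  51 111 114 116 115 114]
 [108 107 108 107  63  11  1
[... 2269 characters left out ...]
 113 113 113 113 113 114 113 118]
 [106 106 106 106 106 106 106 102  77  74  74  72  68  68  69  62  56  72 104 115 114 115 114 114 115 116 116]
 [106 106 106 107 106 107 107 101  77  74  77  75  71  71  70  63  57  71 106 115 115 115 114 115 115 115 116]
 [106 106 106 106 106 106 106 101  76  74  76  77  74  73  74  66  62  72 106 115 115 114 114 115 116 115 115]
 [106 106 106 106 106 105 105 102  76  71  75  76  75  74  75  72  64  74 105 114 113 113 115 113 113 114 113]
 [110 107 107 106 107 106 106 100  75  69  76  76  74  75  75  74  67  77 104 113 114 114 114 113 113 113 113]
 [114 111 111 107 107 107 107 101  76  70  76  76  73  74  75  74  68  76 104 114 113 114 113 113 113 112 114]]
```

Run:
```python
from h import *
s=read_state();A=np.array([np.cos(.1815),np.sin(.1815),0]);B=np.array([-A[1],A[0],0])
S=np.load("S.npy").mean(2)
Wc=cam("wrist",s)
S=(S*6+sum(camera("scene").mean(2) for _ in range(14)))/20
W=(np.load("W2.npy").mean(2)*8+sum(camera("wrist").mean(2) for _ in range(8)))/16
th=np.linspace(0,2*np.pi,72,endpoint=False)
for n,im,c,E in(("robot side",W,Wc,np.array([.5528,-.333,.045])-.0195*A),("scene side",S,cam("scene"),np.array([.5528,-.333,.045])+.0195*A)):
    # align the face circle: brightest contrast outside lower rim
    best=None
    for du in np.arange(-4,4.1,.5):
        for dv in np.arange(-4,6.1,.5):
            def samp(r,t):
                P=proj(c,E+r*(np.outer(np.cos(t),B)+np.outer(np.sin(t),[0,0,1])))+[du,dv];return cv2.remap(im.astype(np.float32),P[:,0].astype(np.float32)[None],P[:,1].astype(np.float32)[None],1)[0]
            lo=np.linspace(np.pi*1.1,1.9*np.pi,30);q=samp(.0165,lo).mean()-samp(.0135,lo).mean()
            if best is None or q>best[0]:best=(q,du,dv)
    _,du,dv=best
    print(n,best,[(r,round(float(samp(r/1e3,th).mean()),1)) for r in range(0,15)])
    print("low/up/left/right",[[round(float(samp(r/1e3,np.linspace(a-.6,a+.6,15)).mean()),1) for r in(2,4,6,8,10,12)] for a in(-1.57,1.57,0,3.14)])
```

```text
robot side (np.float32(41.16099), np.float64(-1.5), np.float64(-3.5)) [(0, 12.1), (1, 12.8), (2, 12.9), (3, 12.7), (4, 11.8), (5, 11.4), (6, 10.7), (7, 10.0), (8, 9.5), (9, 9.3), (10, 9.5), (11, 10.2), (12, 12.2), (13, 16.6), (14, 27.2)]
low/up/left/right [[13.4, 13.4, 13.3, 12.4, 11.3, 13.6], [12.8, 11.3, 10.0, 9.2, 10.2, 12.6], [13.0, 11.2, 10.0, 8.3, 8.4, 10.7], [12.6, 11.0, 9.9, 8.2, 8.4, 11.2]]
scene side (np.float32(26.063114), np.float64(0.0), np.float64(-1.5)) [(0, 11.5), (1, 11.7), (2, 12.1), (3, 12.2), (4, 11.7), (5, 11.1), (6, 10.8), (7, 10.9), (8, 11.2), (9, 11.8), (10, 13.9), (11, 18.1), (12, 23.9), (13, 31.7), (14, 41.1)]
low/up/left/right [[12.7, 11.5, 10.0, 9.4, 10.0, 14.8], [11.0, 11.5, 12.4, 15.3, 18.6, 22.4], [12.5, 12.0, 11.1, 11.0, 12.2, 12.7], [12.3, 11.4, 9.6, 8.6, 14.9, 42.6]]
```

The shading on both ends is inconclusive, but the board's yaw of about 10° puts the mouth on the robot side. The first gentle touch on the axle will test that. Untilting and going over the cap.

servo_tool(
  plan=[
    [0,0,0,0,-1,0,0],
    [0,0,0,0,-1,0,0],
    [0,0,0,0,-1,0,0],
    [0,0,0,0,-1,0,0],
    [0,0,0,0,-1,0,0],
    [0.36,0,0.05,0,0,0,0],
    [0.36,0,0.05,0,0,0,0],
    [0.36,0.01,0.05,0,0,0,0],
  ],
)

```text
time: 29.5
tool_pos: [0.5557, -0.3318, 0.1304]
orientation: [-3.141, 0.0, 0.182]
ft_force: [0.1, -0.5, 0.9]
opening: 0.0878
grasp_force: 0.0
```

servo_tool(
  plan=[
    [0,0,0,0,0,0,0],
    [0,0,0,0,0,0,0],
  ],
)

```text
time: 29.7
tool_pos: [0.5544, -0.3319, 0.13]
orientation: [-3.141, 0.001, 0.183]
ft_force: [-0.5, -0.1, -0.6]
opening: 0.0876
grasp_force: 0.0
```

Run:
```python
from h import *
s=read_state();c=cam("wrist",s);print(s["tool_pos"],np.degrees(s["orientation"]),s["ft_force"])
W=camera("wrist")
for d in pinpoint("wrist","cap"):print(d["xy"],atz(c,d["xy"],.045).round(4))
for d in outline_of("wrist","cap"):print(d["rect"],d["confidence"])
A=np.array([np.cos(.1815),np.sin(.1815),0]);C=np.array([.5528,-.333,.045])
print(proj(c,[C,C+.0195*A+[0,0,.013],C-.0195*A+[0,0,.013]]))
```

```text
[ 0.55435953 -0.33194299  0.13003946] [-1.79956631e+02  6.03544185e-02  1.04926969e+01] [-0.48923261 -0.09956049 -0.60999428]
[282.8, 211.2] [ 0.553  -0.3301  0.045 ]
[265.2, 181.3, 305.3, 240.4] 0.73
[[286.65872307 212.19697369]
 [286.743548   190.35445722]
 [286.66394036 243.5109484 ]]
```

servo_tool(
  plan=[
    [0,0,0.21,0,0,0,0],
    [0,0,0.21,0,0,0,0],
    [0,0,0.21,0,0,0,0],
    [0,0,0.21,0,0,0,0],
    [0,0,0.19,0,0,0,0],
    [0,0,0,0,0,0,0.3],
    [0,0,0,0,0,0,1],
    [0,0,0,0,0,0,1],
  ],
)

```text
time: 30.65
tool_pos: [0.5547, -0.3334, 0.0291]
orientation: [3.14, -0.001, 0.181]
ft_force: [-0.7, -0.1, 0.3]
opening: 0.067
grasp_force: 0.0
```

servo_tool(
  plan=[
    [0,0,0,0,0,0,1],
    [0,0,0,0,0,0,1],
    [0,0,0,0,0,0,1],
    [0,0,0,0,0,0,1],
    [0,0,0,0,0,0,1],
    [0,0,0,0,0,0,1],
  ],
)

```text
time: 31.25
tool_pos: [0.5544, -0.3325, 0.0278]
orientation: [3.142, -0.0, 0.182]
ft_force: [-1.1, 0.2, 1.0]
opening: 0.0297
grasp_force: 30.0
```

```bash
python3 -c "
from h import *
s=read_state();print(s['tool_pos'],np.degrees(s['orientation']))"; python3 pl.py .6045 .2150 .16 14.46 1 16 .5545 -.332 .14 10.4
```

```text
[ 0.55436274 -0.3324888   0.02782045] [ 1.79995985e+02 -1.36208971e-03  1.04120872e+01]
[[0.09,-0.33,-0.01,0.0,0.0,-0.04,1.0],[0.1,-0.33,-0.02,-0.0,0.0,-0.04,1.0],[0.09,-0.33,-0.01,-0.0,0.0,-0.05,1.0],[0.1,-0.33,-0.01,-0.0,0.0,-0.04,1.0],[0.1,-0.33,-0.01,-0.0,0.0,-0.04,1.0],[0.1,-0.33,-0.02,-0.0,0.0,-0.04,1.0],[0.1,-0.33,-0.01,-0.0,0.0,-0.05,1.0],[0.1,-0.32,-0.01,-0.0,0.0,-0.04,1.0]]
[[0.1,-0.33,-0.01,-0.0,0.0,-0.04,1.0],[0.11,-0.33,-0.01,-0.0,0.0,-0.04,1.0],[0.11,-0.32,-0.02,-0.0,0.0,-0.05,1.0],[0.11,-0.33,-0.01,-0.0,0.0,-0.04,1.0],[0.11,-0.32,-0.01,-0.0,0.0,-0.04,1.0],[0.11,-0.33,-0.01,-0.0,0.0,-0.04,1.0],[0.11,-0.32,-0.02,-0.0,0.0,-0.04,1.0],[0.11,-0.33,-0.01,-0.0,0.0,-0.05,1.0]]
end [0.6041 0.2152 0.16  ] [180.     0.    14.48]
```

servo_tool(
  plan=[
    [0,0,-0.1,0,0,0,1],
    [0,0,-0.3,0,0,0,1],
    [0,0,-0.4,0,0,0,1],
    [0,0,-0.35,0,0,0,1],
    [0.09,-0.33,-0.01,0,0,-0.04,1],
    [0.1,-0.33,-0.02,0,0,-0.04,1],
    [0.09,-0.33,-0.01,0,0,-0.05,1],
    [0.1,-0.33,-0.01,0,0,-0.04,1],
  ],
)

```text
time: 32.05
tool_pos: [0.5669, -0.1946, 0.1485]
orientation: [3.141, -0.001, 0.199]
ft_force: [0.1, -0.5, -1.2]
opening: 0.0296
grasp_force: 30.0
```

servo_tool(
  plan=[
    [0.1,-0.33,-0.01,0,0,-0.04,1],
    [0.1,-0.33,-0.02,0,0,-0.04,1],
    [0.1,-0.33,-0.01,0,0,-0.05,1],
    [0.1,-0.32,-0.01,0,0,-0.04,1],
    [0.1,-0.33,-0.01,0,0,-0.04,1],
    [0.11,-0.33,-0.01,0,0,-0.04,1],
    [0.11,-0.32,-0.02,0,0,-0.05,1],
    [0.11,-0.33,-0.01,0,0,-0.04,1],
  ],
)

```text
time: 32.85
tool_pos: [0.5923, 0.0793, 0.1584]
orientation: [3.141, -0.001, 0.235]
ft_force: [-0.4, -0.1, -0.8]
opening: 0.0294
grasp_force: 30.0
```

servo_tool(
  plan=[
    [0.11,-0.32,-0.01,0,0,-0.04,1],
    [0.11,-0.33,-0.01,0,0,-0.04,1],
    [0.11,-0.32,-0.02,0,0,-0.04,1],
    [0.11,-0.33,-0.01,0,0,-0.05,1],
    [0,0,0,0,0,0,1],
    [0,0,0,0,0,0,1],
    [0,0,0,0,0,0,1],
  ],
)

```text
time: 33.55
tool_pos: [0.6035, 0.2138, 0.1627]
orientation: [3.141, 0.001, 0.253]
ft_force: [0.2, 0.6, -0.6]
opening: 0.0296
grasp_force: 30.0
```

```bash
python3 ax.py
```

```text
t 33.55 from rail mm 166.0 lat -0.86 z 162.72 rpy [1.7997e+02 3.0000e-02 1.4470e+01] F ax/lat/z 0.3 0.5 -0.6 grip 29.983611702919006 0.02959635644297454
```

servo_tool(
  plan=[
    [0,-0.01,0.2,0,0,0,1],
    [0,0,0.25,0,0,0,1],
    [0,0,0.25,0,0,0,1],
    [0,0,0.25,0,0,0,1],
    [0,0,0.12,0,0,0,1],
    [0,0,0,0,0,0,1],
    [0,0,0,0,0,0,1],
    [0,0,0,0,0,0,1],
  ],
)

```text
time: 34.35
tool_pos: [0.6047, 0.2156, 0.0571]
orientation: [3.141, -0.002, 0.253]
ft_force: [-0.0, 1.3, 0.0]
opening: 0.0298
grasp_force: 30.0
```

```bash
python3 ax.py
```

```text
t 34.35 from rail mm 167.64 lat 0.62 z 57.08 rpy [ 1.7999e+02 -1.4000e-01  1.4470e+01] F ax/lat/z 0.3 1.3 0.0 grip 29.983721673488617 0.0297524140513027
```

servo_tool(
  plan=[
    [0,0.003,0.042,0,0,0,1],
    [0,0,0,0,0,0,1],
    [-0.06,0,0,0,0,0,1],
    [-0.06,0,0,0,0,0,1],
    [-0.06,0,0,0,0,0,1],
    [-0.03,0,0,0,0,0,1],
    [0,0,0,0,0,0,1],
    [0,0,0,0,0,0,1],
  ],
)

```text
time: 35.15
tool_pos: [0.5834, 0.2101, 0.0516]
orientation: [3.142, -0.0, 0.253]
ft_force: [-0.1, -0.4, -0.3]
opening: 0.03
grasp_force: 30.0
```

```bash
python3 ax.py
```

```text
t 35.15 from rail mm 145.59 lat 0.61 z 51.58 rpy [ 1.800e+02 -2.000e-02  1.449e+01] F ax/lat/z -0.2 -0.4 -0.3 grip 29.983875453472137 0.0299749719943633
```

servo_tool(
  plan=[
    [-0.02,0.002,-0.012,0,0,0,1],
    [-0.02,0,0,0,0,0,1],
    [-0.02,0,0,0,0,0,1],
    [-0.02,0,0,0,0,0,1],
  ],
)

```text
time: 35.55
tool_pos: [0.5753, 0.2079, 0.0526]
orientation: [3.142, 0.0, 0.253]
ft_force: [0.1, -0.0, -0.6]
opening: 0.0292
grasp_force: 30.0
```

```bash
python3 ax.py
```

```text
t 35.55 from rail mm 137.26 lat 0.42 z 52.6 rpy [1.800e+02 1.000e-02 1.449e+01] F ax/lat/z 0.1 -0.1 -0.6 grip 29.983592927455902 0.029211328847578995
```

servo_tool(
  plan=[
    [-0.02,0,0,0,0,0,1],
    [-0.01,0,0,0,0,0,1],
  ],
)

```text
time: 35.75
tool_pos: [0.5723, 0.2071, 0.0526]
orientation: [3.142, 0.0, 0.253]
ft_force: [0.3, 0.2, -0.2]
opening: 0.0294
grasp_force: 30.0
```

```bash
python3 ax.py
```

```text
t 35.75 from rail mm 134.17 lat 0.44 z 52.61 rpy [1.800e+02 2.000e-02 1.449e+01] F ax/lat/z 0.4 0.1 -0.2 grip 29.9831485748291 0.029446568552573722
```

No force and the tip is already inside, so the mouth does face the rail. Sliding on.

servo_tool(
  plan=[
    [-0.03,0,0,0,0,0,1],
    [-0.03,0,0,0,0,0,1],
    [-0.03,0,0,0,0,0,1],
    [-0.03,0,0,0,0,0,1],
  ],
)

```text
time: 36.15
tool_pos: [0.5622, 0.2044, 0.0532]
orientation: [3.141, -0.003, 0.253]
ft_force: [3.9, 2.5, -0.2]
opening: 0.0299
grasp_force: 30.0
```

servo_tool(
  plan=[
    [-0.03,0,0,0,0,0,1],
    [-0.02,0,0,0,0,0,1],
  ],
)

```text
time: 36.35
tool_pos: [0.5563, 0.2029, 0.0529]
orientation: [3.141, -0.001, 0.253]
ft_force: [4.5, 2.2, -0.2]
opening: 0.0298
grasp_force: 30.0
```

```bash
python3 ax.py
```

```text
t 36.35 from rail mm 117.58 lat 0.36 z 52.85 rpy [ 1.7999e+02 -4.0000e-02  1.4490e+01] F ax/lat/z 4.9 1.1 -0.2 grip 29.982964396476746 0.02979721550313821
```

servo_tool(
  plan=[
    [-0.02,0,0,0,0,0,1],
    [-0.02,0,0,0,0,0,1],
    [-0.01,0,0,0,0,0,1],
  ],
)

```text
time: 36.65
tool_pos: [0.5512, 0.2016, 0.0526]
orientation: [3.141, 0.0, 0.253]
ft_force: [4.1, 1.4, -1.6]
opening: 0.0297
grasp_force: 30.0
```

servo_tool(
  plan=[
    [-0.01,0,0,0,0,0,1],
    [-0.01,0,0,0,0,0,1],
  ],
)

```text
time: 36.85
tool_pos: [0.5494, 0.2011, 0.0526]
orientation: [3.141, 0.0, 0.253]
ft_force: [4.7, 0.8, 0.2]
opening: 0.0297
grasp_force: 30.0
```

servo_tool(
  plan=[
    [-0.01,0,0,0,0,0,1],
    [-0.01,0,0,0,0,0,1],
  ],
)

```text
time: 37.05
tool_pos: [0.5475, 0.2006, 0.0526]
orientation: [3.141, 0.0, 0.253]
ft_force: [4.9, 0.8, -1.2]
opening: 0.0295
grasp_force: 30.0
```

```bash
python3 ax.py
```

```text
t 37.05 from rail mm 108.46 lat 0.39 z 52.63 rpy [179.99   0.    14.49] F ax/lat/z 4.9 -0.5 -1.2 grip 29.98201310634613 0.02953926481198327
```

servo_tool(
  plan=[
    [-0.01,0,0,0,0,0,1],
    [0,0,0,0,0,0,1],
  ],
)

```text
time: 37.25
tool_pos: [0.5473, 0.2006, 0.0527]
orientation: [3.142, -0.002, 0.253]
ft_force: [5.3, 2.0, -1.8]
opening: 0.0298
grasp_force: 30.0
```

servo_tool(
  plan=[
    [-0.01,0,0,0,0,0,1],
    [0,0,0,0,0,0,1],
  ],
)

```text
time: 37.45
tool_pos: [0.5472, 0.2006, 0.0528]
orientation: [-3.142, -0.003, 0.253]
ft_force: [6.6, 3.4, -2.7]
opening: 0.0296
grasp_force: 30.0
```

```bash
python3 ax.py
```

```text
t 37.45 from rail mm 108.17 lat 0.39 z 52.82 rpy [-180.     -0.18   14.48] F ax/lat/z 7.2 1.6 -2.7 grip 29.980228543281555 0.02962921936621547
```

servo_tool(
  plan=[
    [-0.02,0,0,0,0,0,1],
    [-0.02,0,0,0,0,0,1],
    [0,0,0,0,0,0,1],
  ],
)

```text
time: 37.75
tool_pos: [0.5468, 0.2004, 0.0536]
orientation: [-3.142, -0.01, 0.253]
ft_force: [12.8, 4.8, -5.0]
opening: 0.0295
grasp_force: 30.0
```

servo_tool(
  plan=[
    [-0.02,0,0,0,0,0,1],
    [-0.02,0,0,0,0,0,1],
    [0,0,0,0,0,0,1],
  ],
)

```text
time: 38.05
tool_pos: [0.5466, 0.2004, 0.054]
orientation: [-3.141, -0.017, 0.252]
ft_force: [20.1, 6.0, -13.8]
opening: 0.0297
grasp_force: 30.0
```

```bash
python3 ax.py
```

```text
t 38.05 from rail mm 107.58 lat 0.33 z 54.01 rpy [-179.99   -0.95   14.45] F ax/lat/z 21.0 0.7 -13.8 grip 29.977717995643616 0.029727678274675734
```

Seated: force rose from 5 to 21 N with barely any travel. Easing off the push before letting go.

servo_tool(
  plan=[
    [0.03,0,0,0,0,0,1],
    [0.03,0,0,0,0,0,1],
    [0,0,0,0,0,0,1],
    [0,0,0,0,0,0,1],
  ],
)

```text
time: 38.45
tool_pos: [0.547, 0.2005, 0.0534]
orientation: [-3.142, -0.006, 0.253]
ft_force: [9.2, 3.1, -3.5]
opening: 0.0298
grasp_force: 30.0
```

```bash
python3 ax.py
```

```text
t 38.45 from rail mm 108.03 lat 0.39 z 53.4 rpy [-180.     -0.36   14.47] F ax/lat/z 9.7 0.7 -3.5 grip 29.97970461845398 0.029780083248440635
```

servo_tool(
  plan=[
    [0.02,0,0,0,0,0,1],
    [0,0,0,0,0,0,1],
    [0,0,0,0,0,0,0.5],
    [0,0,0,0,0,0,0.3],
    [0,0,0,0,0,0,0.3],
    [0,0,0,0,0,0,0.3],
  ],
)

```text
time: 39.05
tool_pos: [0.5444, 0.1998, 0.0523]
orientation: [3.142, 0.002, 0.253]
ft_force: [-0.1, 0.3, 0.1]
opening: 0.0581
grasp_force: 0.0
```

servo_tool(
  plan=[
    [0.05,0,-0.05,0,0,0,0.2],
    [0,0,-0.3,0,0,0,0.2],
    [0,0,-0.4,0,0,0,0.2],
    [0,0,-0.4,0,0,0,0.2],
    [-0.2,0,-0.3,0,0,0,0],
    [-0.3,0,0,0,0,0,0],
    [0,0,0,0,0,0,0],
    [0,0,0,0,0,0,0],
  ],
)

```text
time: 39.85
tool_pos: [0.502, 0.1889, 0.1982]
orientation: [3.142, -0.001, 0.253]
ft_force: [0.5, 1.1, 0.5]
opening: 0.0874
grasp_force: 0.0
```

```bash
python3 ax.py
python3 - <<'E'
from h import *
s=read_state();c=cam("wrist",s)
im=camera("wrist");cv2.imwrite("pics/end.png",im)
for q in("cap","wheel","sleeve","axle_tip"):
    for n in("wrist","top"):
        if n=="top" and q=="cap":camera("top")
        for d in pinpoint(n,q)[:2]:
            p=atz(cam(n,s),d["xy"],.07);print(q,n,np.round(d["xy"]),round(d["confidence"],2),p.round(4),"from rail",round(121+1e3*(p-np.array([.5597,.2034,.07]))@[.968,.25,0],1))
# brightness along the axle, projected top line z=.085
A=np.array([.9683,.2497,0]);T=np.array([.5597,.2034,0])
g=im.mean(2).astype(int);h=cv2.cvtColor(im,40)
for mm in range(40,135,2):
    u,v=proj(c,T+A*(mm-121)/1e3+[0,0,.083])[0]
    if 0<=v<420:print(mm,int(u),int(v),im[int(v),int(u)].tolist(),end="; ")
E
```

```text
t 39.85 from rail mm 61.48 lat 0.41 z 198.2 rpy [ 1.800e+02 -4.000e-02  1.449e+01] F ax/lat/z 0.8 1.0 0.5 grip 0.0 0.08741445486942238
cap wrist [283. 142.] 0.93 [0.5459 0.2026 0.07  ] from rail 107.5
cap top [190. 200.] 0.51 [0.5524 0.2014 0.07  ] from rail 113.4
wheel wrist [286. 183.] 0.7 [0.513  0.1911 0.07  ] from rail 72.8
wheel top [412. 128.] 0.84 [ 0.7326 -0.2784  0.07  ] from rail 168.0
wheel top [197. 218.] 0.64 [0.5155 0.1831 0.07  ] from rail 73.2
sleeve wrist [286. 219.] 0.55 [0.4826 0.183  0.07  ] from rail 41.3
sleeve top [193. 236.] 0.45 [0.4771 0.1889 0.07  ] from rail 37.4
40 285 224 [171, 176, 170]; 42 285 222 [172, 179, 170]; 44 285 220 [174, 178, 171]; 46 285 217 [176, 181, 173]; 48 285 215 [174, 179, 172]; 50 285 213 [176, 181, 172]; 52 285 211 [136, 140, 134]; 54 285 208 [26, 24, 22]; 56 285 206 [24, 28, 24]; 58 285 204 [23, 26, 30]; 60 285 201 [27, 26, 28]; 62 285 199 [27, 29, 29]; 64 285 196 [26, 24, 23]; 66 285 194 [24, 20, 24]; 68 285 192 [28, 30, 29]; 70 285 189 [25, 29, 27]; 72 285 187 [31, 28, 28]; 74 285 184 [31, 28, 31]; 76 285 182 [28, 25, 25]; 78 285 180 [21, 24, 21]; 80 285 177 [61, 61, 59]; 82 285 175 [98, 95, 89]; 84 285 172 [106, 104, 98]; 86 285 170 [102, 100, 94]; 88 285 167 [63, 64, 60]; 90 285 165 [28, 30, 25]; 92 285 162 [39, 39, 37]; 94 285 160 [40, 38, 37]; 96 285 157 [46, 42, 40]; 98 285 155 [46, 45, 44]; 100 285 152 [47, 41, 45]; 102 285 150 [44, 42, 41]; 104 285 147 [43, 40, 39]; 106 285 145 [45, 42, 41]; 108 285 142 [47, 44, 44]; 110 285 139 [47, 45, 42]; 112 285 137 [50, 50, 48]; 114 285 134 [44, 44, 42]; 116 285 132 [45, 41, 42]; 118 285 129 [50, 45, 44]; 120 285 126 [47, 46, 45]; 122 285 124 [34, 32, 33]; 124 285 121 [31, 26, 26]; 126 285 118 [17, 20, 19]; 128 285 116 [63, 85, 96]; 130 285 113 [163, 224, 237]; 132 285 110 [160, 220, 237]; 134 285 108 [161, 221, 237];
```

The stack is in order along the axle: sleeve, tyre, hub, then cap, with no bright gap between hub and cap, and the arm is clear. Handing in.

```bash
python3 -c "
from workcell import *
print(job_done())"
```

```text
the job is handed in; nothing more can be done
None
```

The sleeve, wheel and cap are on the axle in that order, pushed against the washer with about 21 N. The gripper has let go and is clear, and I handed the job in after about 40 s of robot time; no verdict came back.

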